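# Build up a tube carrier in its nest and lift it out level

### The arm

A 6-joint arm with a two-finger parallel gripper is mounted at the origin on a cart in front of the work surface, level with it; the furniture and walls round the work are solid. World frame = base frame: x ahead of the robot, y to its left, z up, the work surface at z = 0. Lengths are in m, angles in rad, forces in N, time in s.
With the tool pointing down it reaches from about 0.225 to 0.725 m from the base axis. Payload 3.1 kg.
Tool frame: the origin (TCP) lies at the very end of the fingers, on their centre line; the grasp point (between the pads) lies 19 mm behind it (hold_point_z is the distance from the TCP to the grasp point, in m); z points along the fingers, y is the direction in which the jaws open and shut (so a half turn about z gives the same grasp; the last joint's range is limited). The gripper opens to 85 mm and grips with 20 to 120 N. Pads are 22 mm wide; open, the fingers measure 114 mm over their backs; the gripper's body (76 mm by 85 mm) begins 54 mm behind the grasp point. The pads swing forward as they close: fully open they stand 13 mm farther back than shut.
Start: joints at [1.127, 0.048, 0.099, 1.622, 0, 1.443], TCP at [0.163, 0.499, 0.231] pointing down, gripper open.
Joint ranges: [-2.91, 2.91], [-0.99, 1.94], [-1.21, 1.42], [-2.12, 2.29], [-1.49, 1.47], [-3.14, 3.14]. Speed limits (rad/s): [2.79, 2.79, 3.14, 3.14, 3.14, 3.14].

### API

Orientations are given as a unit quaternion [x, y, z, w].
In Python, from station import observe, snapshot, job_done, hold_point_z gives the robot as it stands.
- The arm moves only by the tool send_rows, never from a script. Its argument "series" is a list of rows, each an object with "linear": the shift along the tool's x, y, z normalised to -1 to 1, where 1 is 0.4 m, a list of three; "twist": the turn about the tool's z normalised to -1 to 1, where 1 is 360 degrees; "claw": the opening, from -1 (shut) to 1 (fully open), so that 0 is half open. A call has 1 to 12 rows; each row shifts and turns the commanded pose from where the row before left it, along the tool's axes as they then stand; what a row does not reach is not made up. A row lasts 1/8 s, in which the tool goes at most 62.5 mm and 10.7 degrees, less where a joint would pass 70% of its speed; a pose out of reach is approached as far as the arm can. A call with a number of a shift or a turn outside -1 to 1 is refused whole. A call with a gripper value outside its range is refused whole. The fingers move at their own pace and stop on an object; the grip force is fixed at half the most. Time passes only in rows, so rows that do not move let the fingers close. It gives the time, the measured TCP pose, the force and the opening at its end, in the units of the state.
- observe(): the state, without advancing time (a new reading comes with each control period).
- snapshot(name): name is "scene" or "top" or "wrist"; returns a dict with "image" (400x640x3 uint8, blue, green, red), "range_z" (400x640 float32, m along the optical axis (not along the pixel's ray), 0 where there is no reading), "fx", "fy", "cx", "cy" (pixels), "view" (4x4, takes a point from world to camera coordinates). Camera axes: x right, y up, looking along -z (the intrinsics and any distortion apply to the point x, -y, -z); pixel columns grow to the right and rows downward; lengths in m; the calibration is good to about 2 mm. A picture is of the moment at which its call begins.
- job_done(): hands the job in, once; it reports no verdict.
The state is a dict: "time": time; "joints": joint angles; "qvel": joint speeds; "joint_efforts": joint torques, N m; "ee_pos": TCP position; "orientation": TCP orientation; "contact_force": force on the tool from outside, world axes, zero at the start; "torque": the same for the moment, N m; "finger_gap": finger opening in m.
Only numpy, scipy, OpenCV 4.12 (cv2) and the standard library are available. Lean on these libraries where they do the work, as an engineer would, in place of code of your own. Each camera call takes 0.05 s, during which the arm holds its last target.

### The job

Build up the small tube carrier in the grey nest: set the base plate with its post squarely down into the nest's square pocket, slip the taller of the two loose sleeves over the post until it stands on the base, then put the plate with the holes over the post so that it lies flat on the sleeve. Then take the carrier by its post alone and lift it straight up, about 10 cm out of the nest, ready to be handed over, and finish while still holding it there, level and steady over the nest. Do not tip the base over, and leave the shorter sleeve and everything else on the bench where it is.

Things in the scene. Friction and masses are not known exactly. Their poses are not given: they have to be found in the camera images.
- nest_pocket (a point): Assembly nest screwed to the worktop: grey plastic block 104 x 104 mm, 24 mm high, with a square pocket 67 x 67 mm, 8 mm deep (2 mm bevel at its mouth) in the middle of its top. This point is the centre of the pocket's floor, 16 mm above the worktop; x and y run along the pocket's sides, z up.
- carrier_center (a point): Carrier base: aluminium plate 64 x 64 mm, 10 mm thick, four shallow round tube seats in its top, with a square steel post 12 x 12 mm standing in its middle (post sides parallel to the plate's sides, same four-fold symmetry); the post's last 8 mm are turned round and taper to 8 mm. Overall height 92 mm, about 0.22 kg, starts standing upright on the worktop. This point is on the post's axis, 46 mm above the plate's underside; x and y run along the plate's sides, z up the post.
- sleeve_tall_center (a point): The taller of two loose white plastic sleeves: tube 29 mm outside, 21 mm bore, 40 mm high, standing on end on the worktop. This point is its centre, 20 mm above its lower end; z along the bore. It works either way up.
- sleeve_short_center (a point): The shorter sleeve, not used today: same diameters, 22 mm high, standing on the worktop. This point is its centre, 11 mm up. The two sleeves may have swapped places.
- tube_plate_center (a point): Tube plate: aluminium plate 64 x 64 mm, 10 mm thick, four round 14.5 mm holes and a square 14.5 mm hole in the middle that goes over the square post in any of the four quarter turns; lying flat on the worktop, it fits either way up, about 0.075 kg. This point is its centre (5 mm up); x and y run along the plate's sides and those of the square hole, z is its face normal.
- nest: the assembly nest as a whole, fixed; origin at the centre of its underside on the worktop
- carrier: the carrier base with its post as a whole; origin at the centre of the plate's underside
- sleeve_tall: the taller sleeve as a whole; origin at the centre of its lower end
- tube_plate: the tube plate as a whole; origin at the centre of its underside
- weigh_boat: white square weighing tray, 48 mm wide, 18 mm high, front, left of the nest; bystander
- timer: white bench timer, 58 x 66 x 20 mm, right front; bystander, origin under its centre
- forceps: steel forceps, 132 mm long, 12 mm high, lying near the front edge; bystander
- vial_a: capped glass vial, 24 mm across, 56 mm high, right rear; bystander
- vial_b: second such vial beside it; bystander
- tape_roll: roll of paper tape, 90 mm across, 18 mm high, rear left; bystander
- beaker_small: small glass beaker, 55 mm across, 56 mm high, right front beside the timer; bystander
Things that resemble listed ones, but are neither listed nor needed, are in the scene too. Leave any black or pink look-alike of the sleeve_tall alone.

How it is judged:
By the outcome, as a careful person would: the job done as asked, in the order asked, and still so for the second after the job is handed in, while the arm keeps its last pose, push and grip.
It also fails if it takes over 72 s, if anything falls off the work surface, if the arm or the gripper's body presses on something with over 40 N, if the wrist force passes 120 N, or if a joint passes its speed limit or range.

## Working session

There is one attempt and no reset: what is moved stays moved. The work goes in short steps, Python scripts to look and compute and a tool call to move; the robot and the scene stay as the last step left them, time stands still between calls to the robot, and variables do not carry over. Pictures are saved under pics/ and viewed, and the job is handed in when it is done.

Besides the shell and the picture viewer there is one more tool, called after "Emit:" as name(argument=value, ...), one argument or row to a line, values as JSON. send_rows: Moves the arm, as the interface text tells. Scaled input: -1 to 1 covers 0.4 m each way for a shift and 360 degrees each way for a turn. Its arguments: {"type":"object","properties":{"series":{"type":"array","items":{"type":"object","properties":{"linear":{"type":"array","items":{"type":"number","minimum":-1,"maximum":1}},"twist":{"type":"number","minimum":-1,"maximum":1},"claw":{"type":"number"}}}}},"required":["series"]}

```bash
ls; mkdir -p pics
cat > h.py <<'E'
import numpy as np, cv2, pickle, sys
from station import observe, snapshot, job_done, hold_point_z
def grab(n,tag):
    s=snapshot(n); cv2.imwrite(f'pics/{tag}.png',s['image']); pickle.dump(s,open(f'{tag}.pkl','wb')); return s
def load(tag): return pickle.load(open(f'{tag}.pkl','rb'))
def ray(s,u,v):
    T=np.linalg.inv(s['view']); d=np.array([(u-s['cx'])/s['fx'],-(v-s['cy'])/s['fy'],-1.0])
    return T[:3,3],T[:3,:3]@d
def onplane(s,u,v,z):
    o,d=ray(s,u,v); return o+d*(z-o[2])/d[2]
def bydepth(s,u,v):
    o,d=ray(s,u,v); return o+d*s['range_z'][int(v),int(u)]
def proj(s,p):
    c=s['view']@np.append(p,1); return s['cx']+s['fx']*c[0]/-c[2], s['cy']-s['fy']*c[1]/-c[2]
def cloud(s):
    v,u=np.mgrid[0:400,0:640]; T=np.linalg.inv(s['view']); z=s['range_z']
    P=np.stack([(u-s['cx'])/s['fx']*z,-(v-s['cy'])/s['fy']*z,-z],-1)
    W=P@T[:3,:3].T+T[:3,3]; W[z==0]=np.nan; return W
E
python3 - <<'E'
from h import *
for n in ['scene','top','wrist']:
    s=grab(n,n+'0'); print(n,s['fx'],s['fy'],s['cx'],s['cy'],{k:v for k,v in s.items() if k not in('image','range_z','view')}.keys()); print(np.linalg.inv(s['view']).round(3))
print(observe(),hold_point_z)
E
```

```text
pics
scene 374.5902224341294 374.5902224341294 318.6452376595563 202.97921440800332 dict_keys(['fx', 'fy', 'cx', 'cy'])
[[ 0.449  0.676 -0.584 -0.084]
 [-0.893  0.329 -0.306 -0.329]
 [-0.014  0.659  0.752  0.877]
 [ 0.     0.     0.     1.   ]]
top 450.78918489126926 450.78918489126926 316.1283488428766 201.1009262816042 dict_keys(['fx', 'fy', 'cx', 'cy'])
[[ 0.036  0.979 -0.2    0.27 ]
 [-0.999  0.035 -0.012  0.016]
 [-0.005  0.2    0.98   1.421]
 [ 0.     0.     0.     1.   ]]
wrist 309.82414812583676 309.82414812583676 321.742401045716 195.8498105540669 dict_keys(['fx', 'fy', 'cx', 'cy'])
[[ 0.309 -0.914 -0.261  0.096]
 [ 0.951  0.297  0.087  0.52 ]
 [-0.002 -0.276  0.961  0.372]
 [ 0.     0.     0.     1.   ]]
{'time': 0.15, 'joints': array([ 1.12718844e+00,  4.85609859e-02,  9.79508527e-02,  1.62200581e+00,
       -2.03767645e-05,  1.44301051e+00]), 'qvel': array([ 0.00066797, -0.00200148,  0.00423081, -0.00020804, -0.00053399,
       -0.00078565]), 'joint_efforts': array([ 2.11628605e-03, -3.39259100e+01,  3.20424092e+01,  1.53481989e-02,
       -1.39798699e-04,  3.61362396e-06]), 'ee_pos': array([0.16286727, 0.49859344, 0.23039284]), 'orientation': array([ 1.57255501e-01,  9.87557532e-01, -8.75802188e-04, -2.46632694e-04]), 'contact_force': array([-0.15851412, -0.62551441, -0.01671092]), 'torque': array([0.01219497, 0.00540627, 0.03981874]), 'finger_gap': 0.08538868289680633} 0.0187
```

View pics/scene0.png

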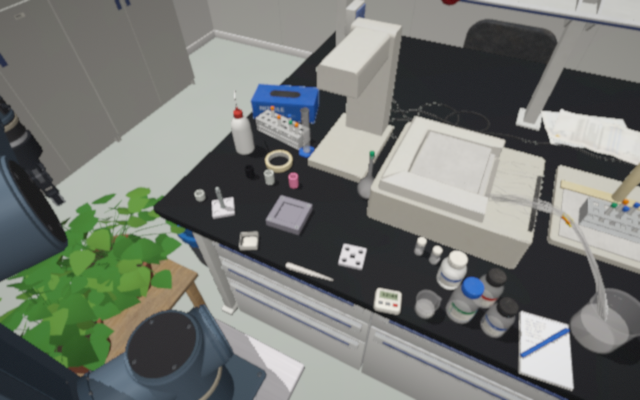

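View pics/top0.png

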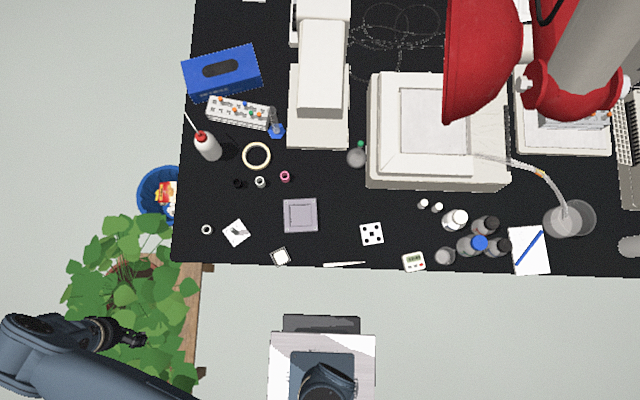

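View pics/wrist0.png

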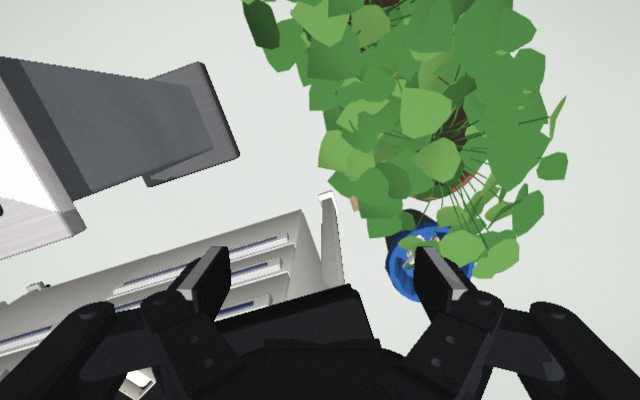

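Run:
```python
from h import *
a=load('scene0')['image'][150:300,180:400]; b=load('top0')['image'][140:280,180:400]
cv2.imwrite('pics/c1.png',cv2.resize(a,None,fx=3.6,fy=3.6,interpolation=cv2.INTER_CUBIC))
cv2.imwrite('pics/c2.png',cv2.resize(b,None,fx=3.6,fy=3.6,interpolation=cv2.INTER_CUBIC))
s=load('top0')
for n,u,v in [('left white',207,229),('mid white',260,182),('black',238,183),('pink',285,176),('base',236,233),('nest',300,215),('plate',372,233)]:
    print(n,onplane(s,u,v,0.02).round(3), [x.round(1) for x in proj(load('scene0'),onplane(s,u,v,0.02))])
```

```text
left white [0.454 0.372 0.02 ] [np.float64(199.9), np.float64(193.4)]
mid white [0.612 0.215 0.02 ] [np.float64(269.1), np.float64(176.9)]
black [0.606 0.285 0.02 ] [np.float64(250.0), np.float64(171.5)]
pink [0.634 0.136 0.02 ] [np.float64(293.7), np.float64(180.0)]
base [0.445 0.28  0.02 ] [np.float64(222.0), np.float64(205.2)]
nest [0.509 0.082 0.02 ] [np.float64(288.9), np.float64(212.5)]
plate [ 0.46  -0.145  0.02 ] [np.float64(352.6), np.float64(253.2)]
```

View pics/c1.png

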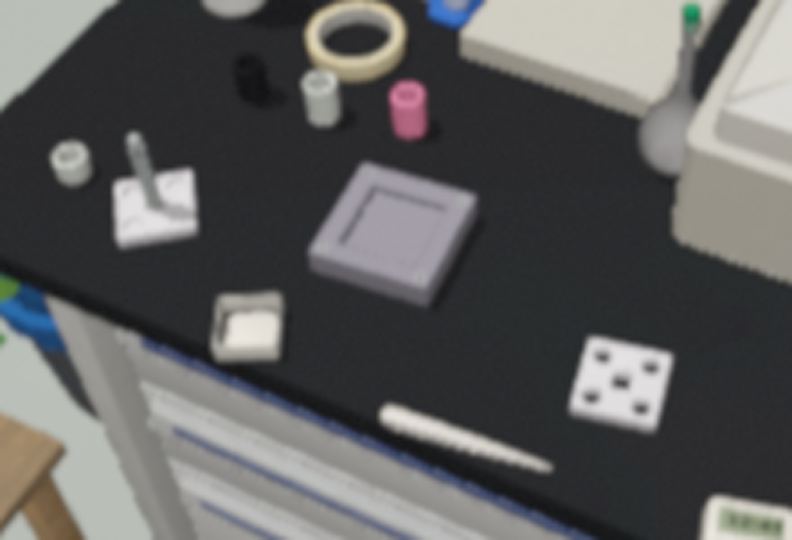

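View pics/c2.png

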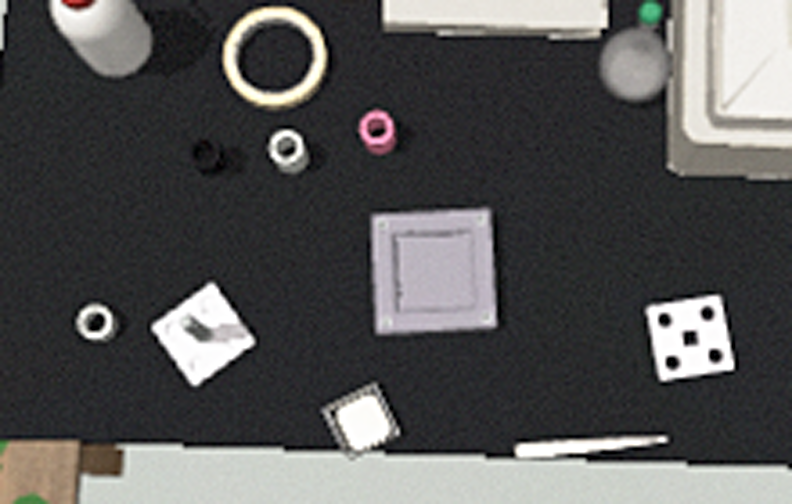

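Candidates for the tall sleeve are the white one in the middle, top (260,182) / scene (269,177), and the white one on the left, top (207,229) / scene (200,195). Black (238,183) and pink (285,176) are decoys. The middle white one looks taller. I'll move in for a closer check.

Emit:
send_rows(
  series=[
    {"linear": [-0.108, -0.058, -0.025], "twist": 0, "claw": 1},
    {"linear": [-0.108, -0.058, -0.025], "twist": 0, "claw": 1},
    {"linear": [-0.108, -0.058, -0.025], "twist": 0, "claw": 1},
    {"linear": [-0.108, -0.058, -0.025], "twist": 0, "claw": 1},
    {"linear": [-0.108, -0.058, -0.025], "twist": 0, "claw": 1},
    {"linear": [-0.108, -0.058, -0.025], "twist": 0, "claw": 1},
    {"linear": [-0.108, -0.058, -0.025], "twist": 0, "claw": 1},
    {"linear": [0, 0, 0], "twist": -0.025, "claw": 1},
    {"linear": [0, 0, 0], "twist": -0.025, "claw": 1},
    {"linear": [0, 0, 0], "twist": 0, "claw": 1},
    {"linear": [0, 0, 0], "twist": 0, "claw": 1},
  ],
)

```text
time: 1.52
ee_pos: [0.3999, 0.2508, 0.3011]
orientation: [0.002, 1.0, -0.0, -0.0]
contact_force: [-0.8, 0.4, 0.5]
finger_gap: 0.0852
```

Run:
```python
from h import *
s=grab('wrist','w1'); o=observe(); print(o['ee_pos'],o['orientation'],o['time'],o['contact_force']); print(np.linalg.inv(s['view']).round(4))
```

```text
[0.3998604  0.25084304 0.30112319] [ 1.48512692e-03  9.99998876e-01 -9.73974115e-05 -1.83554261e-04] 1.575 [ 0.33871041 -0.8939382  -0.20241327]
[[ 2.300e-03 -9.613e-01 -2.755e-01  3.294e-01]
 [ 1.000e+00  2.300e-03  2.000e-04  2.509e-01]
 [ 4.000e-04 -2.755e-01  9.613e-01  4.428e-01]
 [ 0.000e+00  0.000e+00  0.000e+00  1.000e+00]]
```

View pics/w1.png

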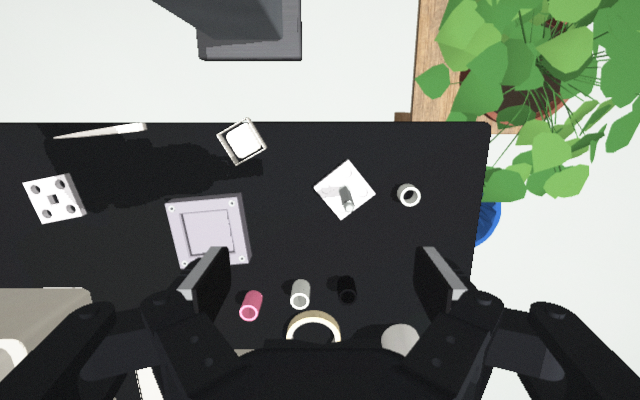

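The view shows the carrier plate at (343,190) with its post tip at (349,205), the nest at (210,232), the short sleeve at (408,195) and the tall white sleeve at (300,293). Pink is at (251,305), black at (347,288) and the tube plate at (55,198).

```bash
cat > m.py <<'E'
from h import *
def comp(s,seed,lo,hi=256,ker=0):
    """connected white-ish comp containing/nearest seed"""
    g=s['image'].min(2); m=((g>=lo)&(g<hi)).astype(np.uint8)
    if ker: m=cv2.morphologyEx(m,cv2.MORPH_CLOSE,np.ones((ker,ker)))
    n,l,st,c=cv2.connectedComponentsWithStats(m)
    ys,xs=np.nonzero(m); i=np.argmin((xs-seed[0])**2+(ys-seed[1])**2)
    return (l==l[ys[i],xs[i]]).astype(np.uint8)
def rect(s,m,z):
    """min-area rectangle in world plane z of mask contour"""
    c=max(cv2.findContours(m,cv2.RETR_EXTERNAL,cv2.CHAIN_APPROX_NONE)[0],key=cv2.contourArea)[:,0]
    P=np.array([onplane(s,u,v,z)[:2] for u,v in c])
    (cx,cy),(w,h),a=cv2.minAreaRect((P*1000).astype(np.float32))
    return np.round([cx,cy,w,h,a],2)
def heights(s,u0,u1,v0,v1):
    W=cloud(s)[v0:v1,u0:u1].reshape(-1,3); return W[~np.isnan(W[:,0])]
E
python3 - <<'E'
from m import *
s=load('w1'); t=load('top0')
for n,b in [('tall?',(290,312,278,312)),('short?',(396,422,182,208)),('carrier',(312,378,160,222)),('nest',(165,250,195,268)),('plate',(22,88,172,224)),('table',(260,300,180,240)),('pink',(238,264,290,322))]:
    W=heights(s,*b); print(n,len(W),np.percentile(W[:,2],[1,25,50,75,95,99,100]).round(4))
for n,b in [('tall?',(252,270,172,192)),('short?',(200,214,222,236)),('carrier',(222,250,218,248)),('nest',(282,318,198,232)),('plate',(358,386,220,246)),('table',(320,350,200,220))]:
    W=heights(t,*b); print('T',n,len(W),np.percentile(W[:,2],[1,25,50,75,95,99,100]).round(4))
E
```

```text
tall? 745 [-0.0031 -0.0011  0.0157  0.032   0.0388  0.0396  0.0401]
short? 672 [-0.0027 -0.0011  0.0001  0.0168  0.0212  0.022   0.0229]
carrier 4077 [-0.0028 -0.0013  0.0002  0.0087  0.0412  0.0896  0.0918]
nest 6179 [-0.0027  0.014   0.0194  0.0229  0.3257  0.3337  0.338 ]
plate 3413 [-0.0031 -0.0013  0.0032  0.0083  0.0095  0.0102  0.0111]
table 2388 [-0.0032 -0.0019 -0.0013 -0.0007  0.0001  0.0006  0.0017]
pink 828 [-0.0031 -0.0012  0.0127  0.0308  0.0385  0.0393  0.0405]
T tall? 360 [-0.0073 -0.0012  0.0006  0.0049  0.0387  0.0432  0.0466]
T short? 196 [-0.0064 -0.0018  0.001   0.0055  0.0225  0.0264  0.028 ]
T carrier 836 [-0.0062 -0.0001  0.0043  0.0094  0.0167  0.0901  0.0949]
T nest 1220 [-0.0052  0.0145  0.0196  0.0234  0.0275  0.0297  0.0319]
T plate 727 [-0.0075 -0.0006  0.0035  0.0093  0.013   0.0153  0.0171]
T table 599 [-0.008  -0.0022  0.      0.0019  0.0044  0.0068  0.0104]
```

The depth confirms the choice: the middle white sleeve is 39–40 mm high and the left one 22 mm. Next are the plan positions from the wrist and top views.

Run:
```python
from m import *
s=load('w1'); t=load('top0')
for nm,S,sd in [('w',s,dict(car=(335,185),nest=(180,210),plate=(45,195),tall=(295,290),short=(402,190))),('t',t,dict(car=(230,240),nest=(290,205),plate=(366,228),tall=(256,178),short=(203,226)))]:
    for k,z in [('car',.01),('plate',.01),('nest',.024)]:
        g=S['image'].min(2)[sd[k][1],sd[k][0]]
        for lo in (90,110,130):
            m=comp(S,sd[k],lo,ker=5 if k=='nest' else 0); print(nm,k,g,lo,m.sum(),rect(S,m,z))
    W=cloud(S)
    for k,h0,h1,r in [('car',.078,.095,.03),('tall',.034,.045,.03),('short',.017,.027,.03)]:
        p=onplane(S,*sd[k],h0)[:2]
        q=W[(np.hypot(*(W[...,:2]-p).transpose(2,0,1))<.06)&(W[...,2]>h0)&(W[...,2]<h1)]
        if len(q): print(nm,k,'top pts',len(q),q.mean(0).round(4),(q.min(0)[:2]+q.max(0)[:2]).round(4)/2,np.ptp(q,axis=0).round(4))
a=s['image'][150:280,160:430]; cv2.imwrite('pics/c3.png',cv2.resize(a,None,fx=2.9,fy=2.9,interpolation=cv2.INTER_CUBIC))
```

```text
w car 255 90 2054 [444.89 283.04  66.9   66.51  38.84]
w car 255 110 2021 [445.01 283.01  66.75  65.94  38.9 ]
w car 255 130 1890 [445.07 283.11  66.28  65.14  39.18]
w plate 254 90 2102 [ 457.05 -138.41   66.1    73.32   11.33]
w plate 254 110 2048 [ 457.   -138.41   65.67   73.22   11.42]
w plate 254 130 1860 [ 457.   -138.47   65.59   71.87   11.26]
w nest 218 90 5370 [532.07  82.38 163.67 123.85   5.23]
w nest 218 110 4915 [533.28  80.75 158.63 117.6    5.  ]
w nest 218 130 4761 [533.33  80.47 157.97 116.74   5.23]
w car top pts 111 [0.4433 0.2824 0.087 ] [0.44365 0.28295] [0.0131 0.0148 0.0137]
w tall top pts 162 [0.608  0.2164 0.0377] [0.6086  0.21615] [0.0277 0.0274 0.0061]
w short top pts 168 [0.4501 0.3751 0.0204] [0.4506 0.3753] [0.0277 0.0276 0.0058]
t car 255 90 448 [448.51 282.16  68.6   67.23  38.56]
t car 255 110 438 [448.22 282.35  68.01  66.51  38.79]
t car 255 130 426 [448.32 282.22  68.01  66.19  38.79]
t plate 161 90 426 [ 460.68 -143.61   68.26   68.62   11.23]
t plate 161 110 409 [ 460.48 -143.63   67.87   68.31   10.38]
t plate 161 130 393 [ 460.49 -143.63   66.85   67.52   11.49]
t nest 153 90 1135 [509.5   82.82 106.91 106.11   5.19]
t nest 153 110 1115 [509.31  82.57 106.14 105.3    5.2 ]
t nest 153 130 1083 [509.34  82.36 104.39 103.88   5.24]
t car top pts 19 [0.4463 0.2793 0.0892] [0.44735 0.2798 ] [0.015  0.0112 0.0155]
t tall top pts 45 [0.6093 0.2329 0.0391] [0.6092  0.24315] [0.0282 0.0866 0.0093]
t short top pts 31 [0.4529 0.3724 0.0211] [0.45265 0.3734 ] [0.0273 0.0286 0.0098]
```

View pics/c3.png

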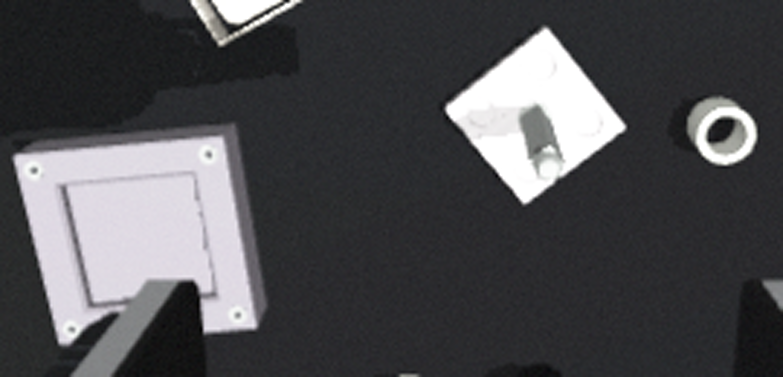

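Emit:
send_rows(
  series=[
    {"linear": [-0.039, 0.0263, 0.125], "twist": 0, "claw": 1},
    {"linear": [-0.039, 0.0263, 0.125], "twist": 0, "claw": 1},
    {"linear": [-0.039, 0.0263, 0.125], "twist": 0, "claw": 1},
    {"linear": [0, 0, 0], "twist": -0.027, "claw": 1},
    {"linear": [0, 0, 0], "twist": -0.027, "claw": 1},
    {"linear": [0, 0, 0], "twist": -0.027, "claw": 1},
    {"linear": [0, 0, 0], "twist": -0.027, "claw": 1},
    {"linear": [0, 0, 0], "twist": 0, "claw": 1},
  ],
)

```text
time: 2.58
ee_pos: [0.4467, 0.2824, 0.1512]
orientation: [-0.331, 0.944, -0.0, -0.0]
contact_force: [1.2, 0.4, 0.5]
finger_gap: 0.0853
```

Run:
```python
from m import *
s=grab('wrist','w2'); o=observe(); print(o['ee_pos'],o['orientation'],o['time'],o['joints'].round(2))
W=cloud(s); p=np.array([.446,.2825])
q=W[(np.hypot(*(W[...,:2]-p).transpose(2,0,1))<.03)&(W[...,2]>.075)&(W[...,2]<.1)]
print(len(q),q.mean(0),q.max(0)-q.min(0))
```

```text
[0.4467388  0.28239264 0.15123149] [-3.30534347e-01  9.43793961e-01 -1.80658621e-05 -6.36052103e-05] 2.625 [ 0.44  0.05 -0.05  1.46 -0.   -0.24]
328 [0.44405469 0.28119041 0.08690485] [0.01570488 0.01571553 0.01744005]
```

View pics/w2.png

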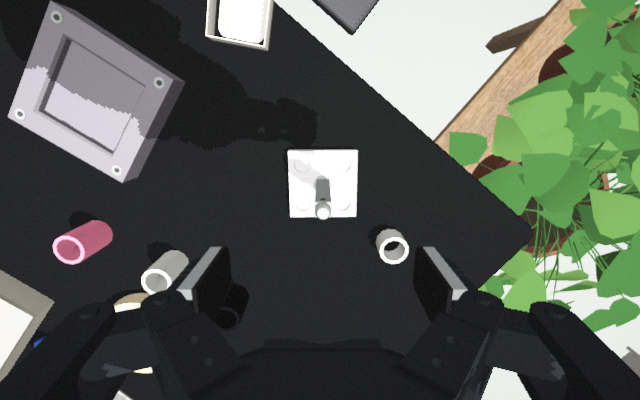

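Emit:
send_rows(
  series=[
    {"linear": [0, 0, 0.1], "twist": 0, "claw": 1},
    {"linear": [0, 0, 0.1], "twist": 0, "claw": 1},
    {"linear": [0, 0, 0.1], "twist": 0, "claw": 1},
    {"linear": [0, 0, 0], "twist": 0, "claw": 0},
    {"linear": [0, 0, 0], "twist": 0, "claw": -0.4},
    {"linear": [0, 0, 0], "twist": 0, "claw": -0.6},
    {"linear": [0, 0, 0], "twist": 0, "claw": -0.7},
    {"linear": [0, 0, 0], "twist": 0, "claw": -1},
    {"linear": [0, 0, 0], "twist": 0, "claw": -1},
    {"linear": [0, 0, 0], "twist": 0, "claw": -1},
  ],
)

```text
time: 3.88
ee_pos: [0.4483, 0.2832, 0.0334]
orientation: [-0.332, 0.943, 0.0, 0.002]
contact_force: [-0.6, 1.4, 5.7]
finger_gap: 0.0113
```

Run:
```python
from m import *
o=observe(); print(o)
s=grab('wrist','w3')
```

```text
{'time': 3.875, 'joints': array([ 4.36541738e-01,  1.08551058e-01, -2.33581109e-01,  1.22486923e+00,
        5.81876105e-04, -2.40417002e-01]), 'qvel': array([-0.00020993,  0.00044299, -0.00097005, -0.00026682,  0.00099894,
       -0.00012004]), 'joint_efforts': array([-5.22325337e-01, -3.19006991e+01,  2.80487913e+01, -1.15942494e-01,
       -2.87595056e-01, -1.57816830e-02]), 'ee_pos': array([0.44828512, 0.28317874, 0.03335114]), 'orientation': array([-3.32053035e-01,  9.43258765e-01,  4.75311336e-04,  1.85986183e-03]), 'contact_force': array([-0.64853794,  1.38070153,  5.66625569]), 'torque': array([ 0.25359817,  0.11533336, -0.04543344]), 'finger_gap': 0.011254174181710899}
```

View pics/w3.png

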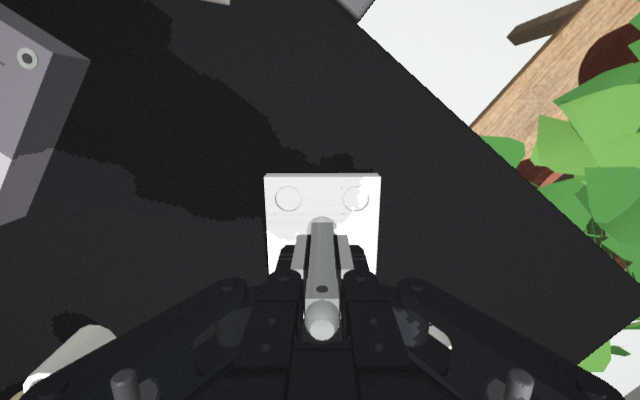

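The post is gripped at an 11.3 mm gap, with the plate's edges parallel to the jaws. I'll re-grip at 90° so it is centred in both axes.

Emit:
send_rows(
  series=[
    {"linear": [0, 0, 0], "twist": 0, "claw": 0.2},
    {"linear": [0, 0, 0], "twist": 0, "claw": 0.2},
    {"linear": [0, 0, 0], "twist": 0.0278, "claw": 0.2},
    {"linear": [0, 0, 0], "twist": 0.0278, "claw": 0.2},
    {"linear": [0, 0, 0], "twist": 0.0278, "claw": 0.2},
    {"linear": [0, 0, 0], "twist": 0.0278, "claw": 0.2},
    {"linear": [0, 0, 0], "twist": 0.0278, "claw": 0.2},
    {"linear": [0, 0, 0], "twist": 0.0278, "claw": 0.2},
    {"linear": [0, 0, 0], "twist": 0.0278, "claw": 0.2},
    {"linear": [0, 0, 0], "twist": 0.0278, "claw": 0.2},
    {"linear": [0, 0, 0], "twist": 0.0278, "claw": 0.2},
    {"linear": [0, 0, 0], "twist": 0, "claw": 0.2},
  ],
)

```text
time: 5.42
ee_pos: [0.4465, 0.2819, 0.0307]
orientation: [0.432, 0.902, -0.001, -0.0]
contact_force: [-0.6, 0.6, -0.3]
finger_gap: 0.0517
```

Emit:
send_rows(
  series=[
    {"linear": [0, 0, 0], "twist": 0, "claw": -0.4},
    {"linear": [0, 0, 0], "twist": 0, "claw": -0.6},
    {"linear": [0, 0, 0], "twist": 0, "claw": -0.7},
    {"linear": [0, 0, 0], "twist": 0, "claw": -1},
    {"linear": [0, 0, 0], "twist": 0, "claw": -1},
    {"linear": [0, 0, 0], "twist": 0, "claw": -1},
  ],
)

```text
time: 6.18
ee_pos: [0.4471, 0.2823, 0.0314]
orientation: [0.433, 0.902, 0.0, 0.0]
contact_force: [0.9, 0.4, -1.0]
finger_gap: 0.0107
```

Run:
```python
from m import *
o=observe(); print(o)
```

```text
{'time': 6.175, 'joints': array([ 4.36352137e-01,  1.10033243e-01, -2.36006317e-01,  1.22436896e+00,
        6.03914442e-05,  1.33129922e+00]), 'qvel': array([-6.24471155e-04, -8.69700668e-04, -6.77988142e-05, -1.23439018e-04,
       -1.00983394e-03,  5.68827373e-04]), 'joint_efforts': array([-1.13521895e-02, -3.48777795e+01,  3.04128492e+01,  2.19621649e-01,
       -1.55109126e-02,  2.05501390e-02]), 'ee_pos': array([0.44707362, 0.28232232, 0.03140194]), 'orientation': array([4.32689195e-01, 9.01543134e-01, 1.69070592e-04, 9.96267498e-05]), 'contact_force': array([ 0.89021322,  0.44314913, -0.98965805]), 'torque': array([ 0.02299028, -0.06784317,  0.05393507]), 'finger_gap': 0.010713156656094595}
```

Run:
```python
from m import *
s=load('w1')
P=np.array([onplane(s,160+a/2.9,150+b/2.9,.024)[:2] for a,b in [(34,170),(208,154),(237,314),(70,329)]])*1000
print(P.round(1),P.mean(0),((P[0]+P[2])/2),((P[1]+P[3])/2)); 
for i in range(4):
    d=P[(i+1)%4]-P[i]; print(np.hypot(*d),np.degrees(np.arctan2(d[1],d[0]))%90)
s=load('w2')
P=np.array([onplane(s,a,b,.024)[:2] for a,b in [(57,18),(159,83),(117,170),(19,114)]])*1000
print(P.round(1),P.mean(0))
for i in range(4):
    d=P[(i+1)%4]-P[i]; print(np.hypot(*d),np.degrees(np.arctan2(d[1],d[0]))%90)
m=comp(s,(330,180),130); print(rect(s,m,.01))
```

```text
[[467.8  37.3]
 [459.8 123.3]
 [546.  131.2]
 [554.4  44.2]] [506.99041386  83.99549879] [506.90705544  84.2332259 ] [507.07377229  83.75777168]
86.40321181963742 5.322762319089847
86.59578814172845 5.184760398573736
87.38129129555838 5.4826111798421096
86.8474234755754 4.540092823112275
[[468.   37.3]
 [459.9 123.2]
 [546.  131.3]
 [554.6  44.2]] [507.13797671  84.0173857 ]
86.24440137625822 5.384063310211985
86.4072380346189 5.410988718565892
87.52134888429944 5.681681562742995
86.87063040087816 4.569381923140696
[446.13 283.51  67.78  64.76  39.06]
```

Emit:
send_rows(
  series=[
    {"linear": [0, 0, -0.07], "twist": 0, "claw": -1},
    {"linear": [0, 0, -0.12], "twist": 0, "claw": -1},
    {"linear": [0, 0, -0.07], "twist": 0.0233, "claw": -1},
    {"linear": [0, 0, 0], "twist": 0.0233, "claw": -1},
    {"linear": [0, 0, 0], "twist": 0.0233, "claw": -1},
    {"linear": [0, 0, 0], "twist": 0.0233, "claw": -1},
    {"linear": [-0.1276, 0.0266, 0], "twist": 0, "claw": -1},
    {"linear": [-0.1276, 0.0266, 0], "twist": 0, "claw": -1},
    {"linear": [-0.1276, 0.0266, 0], "twist": 0, "claw": -1},
    {"linear": [-0.1276, 0.0266, 0], "twist": 0, "claw": -1},
    {"linear": [0, 0, 0], "twist": 0, "claw": -1},
    {"linear": [0, 0, 0], "twist": 0, "claw": -1},
  ],
)

```text
time: 7.68
ee_pos: [0.507, 0.0827, 0.1346]
orientation: [0.675, 0.738, -0.0, -0.001]
contact_force: [0.2, 0.2, -2.0]
finger_gap: 0.0112
```

```bash
cat > st.py <<'E'
from m import *
o=observe(); q=o['orientation']
from scipy.spatial.transform import Rotation as R
M=R.from_quat(q).as_matrix()
print('t',o['time'],'p',(o['ee_pos']*1000).round(1),'yawx',np.degrees(np.arctan2(M[1,0],M[0,0])).round(2),'tilt',np.degrees(np.arccos(-M[2,2])).round(2),'F',o['contact_force'].round(1),'gap',(o['finger_gap']*1000).round(1),'j',o['joints'].round(2))
def to(x,y,z=None,yaw=None):
    d=np.array([x,y,o['ee_pos'][2] if z is None else z])-o['ee_pos']; print('total linear units',(M.T@d/.4).round(4), 'mm',(M.T@d*1000).round(1))
E
python3 - <<'E'
from st import *
to(.5082,.0829)
grab('wrist','w4'); grab('scene','s4'); t=grab('top','t4')
a=load('s4')['image'][130:290,220:400]; b=t['image'][140:280,180:400]
cv2.imwrite('pics/c4.png',np.hstack([cv2.resize(a,(400,356)),cv2.resize(b,(400,356))]))
E
```

```text
Traceback (most recent call last):
  File "st.py", line 5, in <module>
    print('t',o['time'],'p',(o['ee_pos']*1000).round(1),'yawx',np.degrees(np.arctan2(M[1,0],M[0,0])).round(2),'tilt',np.degrees(np.arccos(-M[2,2])).round(2),'F',o['contact_force'].round(1),'gap',(o['finger_gap']*1000).round(1),'j',o['joints'].round(2))
                                                                                                                                                                                                   ^^^^^^^^^^^^^^^^^^^^^^^^^^^^
AttributeError: 'float' object has no attribute 'round'
```

```bash
sed -i "s/(o\['finger_gap'\]\*1000).round(1)/round(o['finger_gap']*1000,1)/" st.py
python3 - <<'E'
from st import *
to(.5082,.0829)
grab('wrist','w4'); grab('scene','s4'); t=grab('top','t4')
a=load('s4')['image'][130:290,220:400]; b=t['image'][140:280,180:400]
cv2.imwrite('pics/c4.png',np.hstack([cv2.resize(a,(400,356)),cv2.resize(b,(400,356))]))
E
```

```text
t 7.675 p [507.   82.7 134.6] yawx 95.11 tilt 0.12 F [ 0.2  0.2 -2. ] gap 11.2 j [ 0.03  0.02 -0.12  1.43  0.    1.51]
total linear units [ 0.0002  0.0031 -0.    ] mm [ 0.1  1.2 -0. ]
```

View pics/w4.png

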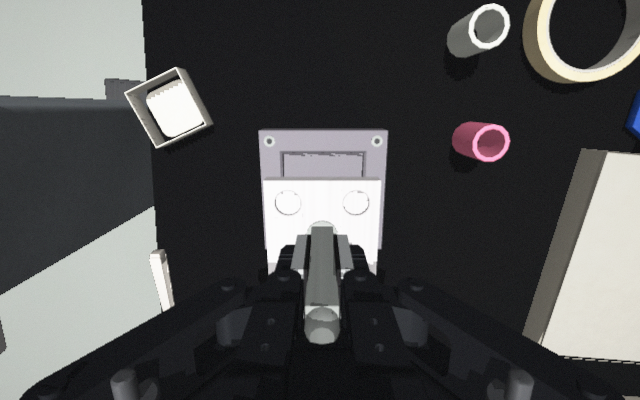

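View pics/c4.png

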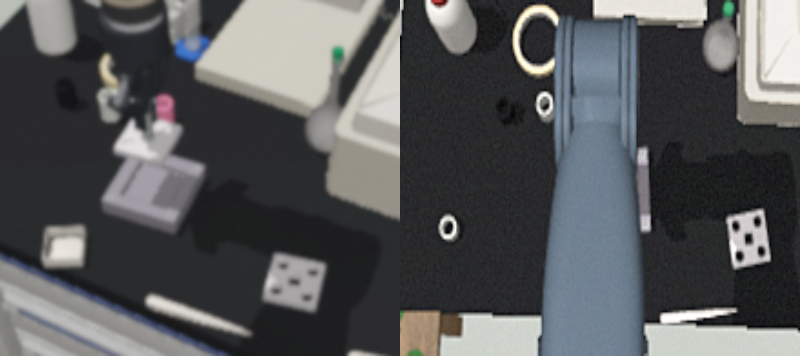

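Emit:
send_rows(
  series=[
    {"linear": [0, 0.003, 0.07], "twist": 0, "claw": -1},
    {"linear": [0, 0, 0.07], "twist": 0, "claw": -1},
    {"linear": [0, 0, 0.045], "twist": 0, "claw": -1},
    {"linear": [0, 0, 0], "twist": 0, "claw": -1},
  ],
)

```text
time: 8.32
ee_pos: [0.507, 0.0835, 0.0595]
orientation: [0.674, 0.739, -0.001, -0.001]
contact_force: [-0.3, 0.2, -2.9]
finger_gap: 0.011
```

Run:
```python
from st import *
to(.5082,.0829)
s=grab('wrist','w5')
cv2.imwrite('pics/c5.png',cv2.resize(s['image'][80:300,220:430],None,fx=2.7,fy=2.7,interpolation=cv2.INTER_CUBIC))
```

```text
t 8.325 p [507.   83.5  59.5] yawx 95.24 tilt 0.24 F [-0.3  0.2 -2.9] gap 11.0 j [ 0.03  0.06 -0.23  1.28 -0.    1.51]
total linear units [-0.0017  0.0028 -0.    ] mm [-0.7  1.1 -0. ]
```

View pics/c5.png

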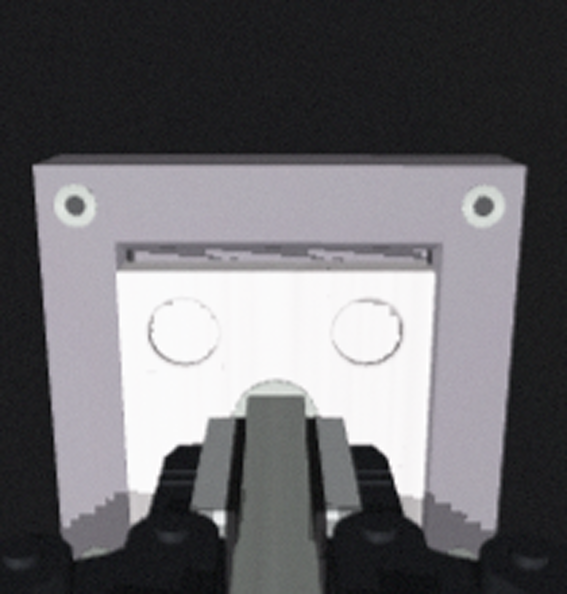

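Run:
```python
from st import *
s=load('w5'); f=lambda a,b,z: M.T[:2]@(onplane(s,220+a/2.7,80+b/2.7,z)-o['ee_pos'])*1000
zt=o['ee_pos'][2]-.0314+.010
print('plate corners',f(117,270,zt),f(436,270,zt)); print('screws',f(75,205,.024),f(484,205,.024)); print('outer',f(33,165,.024),f(526,165,.024)); print('pocket',f(117,243,.024),f(440,243,.024))
W=cloud(s); print(W[80+int(300/2.7),220+int(276/2.7)],zt)
```

```text
t 8.375 p [508.3  83.4  61. ] yawx 95.22 tilt 0.07 F [-0.1  0.4 -2. ] gap 11.4 j [ 0.03  0.06 -0.23  1.28  0.    1.51]
plate corners [ 32.65771063 -32.97302517] [32.83824363 30.23181857]
screws [ 43.18190442 -44.27832453] [43.39153172 42.64766156]
outer [ 51.59389243 -52.57043187] [51.81593694 50.83758515]
pocket [ 34.98669408 -35.74570192] [35.17227017 33.77889494]
[0.50435028 0.10895274 0.03660018] 0.039570296212053845
```

Emit:
send_rows(
  series=[
    {"linear": [-0.0015, 0.0013, 0.006], "twist": 0, "claw": -1},
    {"linear": [0, 0, 0.008], "twist": 0, "claw": -1},
    {"linear": [0, 0, 0.008], "twist": 0, "claw": -1},
    {"linear": [0, 0, 0], "twist": 0, "claw": -1},
  ],
)

```text
time: 8.88
ee_pos: [0.5104, 0.0822, 0.0552]
orientation: [0.675, 0.738, 0.001, 0.001]
contact_force: [-2.7, 0.6, 7.1]
finger_gap: 0.0111
```

Run:
```python
from st import *
for i in range(3):
    s=grab('wrist','w6'); q=observe(); print((q['ee_pos']*1000).round(1),q['contact_force'].round(1))
cv2.imwrite('pics/c6.png',cv2.resize(s['image'][80:300,220:430],None,fx=2.7,fy=2.7,interpolation=cv2.INTER_CUBIC))
```

```text
t 8.875 p [510.4  82.2  55.2] yawx 95.16 tilt 0.15 F [-2.7  0.6  7.1] gap 11.1 j [ 0.03  0.06 -0.24  1.27 -0.    1.51]
[510.4  82.2  55.2] [-2.4 -0.6  6. ]
[510.4  82.2  55.2] [-3.4  0.4  6.4]
[510.4  82.2  55.2] [-3.6 -0.8  7.6]
```

View pics/c6.png

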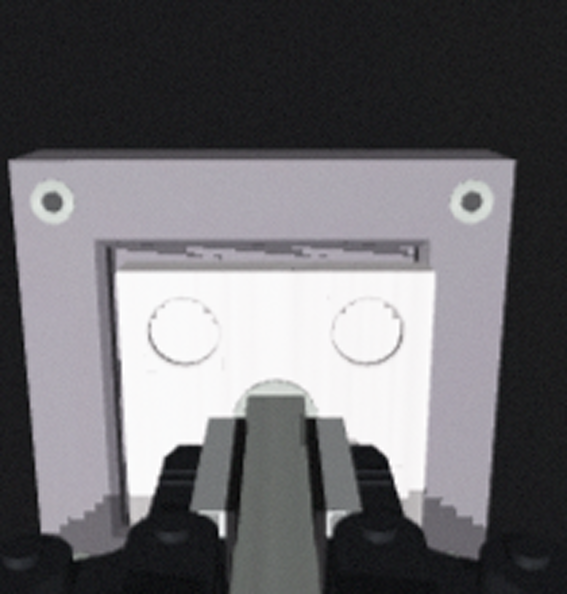

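Emit:
send_rows(
  series=[
    {"linear": [0, -0.006, -0.012], "twist": 0, "claw": -1},
    {"linear": [0, 0, 0], "twist": 0, "claw": -1},
    {"linear": [0, 0, 0], "twist": 0, "claw": -1},
  ],
)

```text
time: 9.4
ee_pos: [0.5068, 0.082, 0.0569]
orientation: [0.675, 0.738, -0.0, -0.0]
contact_force: [-0.2, 0.7, -1.3]
finger_gap: 0.0113
```

Run:
```python
from st import *
for i in range(2):
    s=grab('wrist','w7'); q=observe(); print((q['ee_pos']*1000).round(1),q['contact_force'].round(1))
cv2.imwrite('pics/c7.png',cv2.resize(s['image'][80:300,220:430],None,fx=2.7,fy=2.7,interpolation=cv2.INTER_CUBIC))
```

```text
t 9.4 p [506.8  82.   56.9] yawx 95.16 tilt 0.03 F [-0.2  0.7 -1.3] gap 11.3 j [ 0.03  0.05 -0.24  1.27 -0.    1.51]
[506.7  82.   56.8] [-0.5 -0.3 -2.4]
[506.7  82.   56.8] [ 0.2 -1.  -2.4]
```

View pics/c7.png

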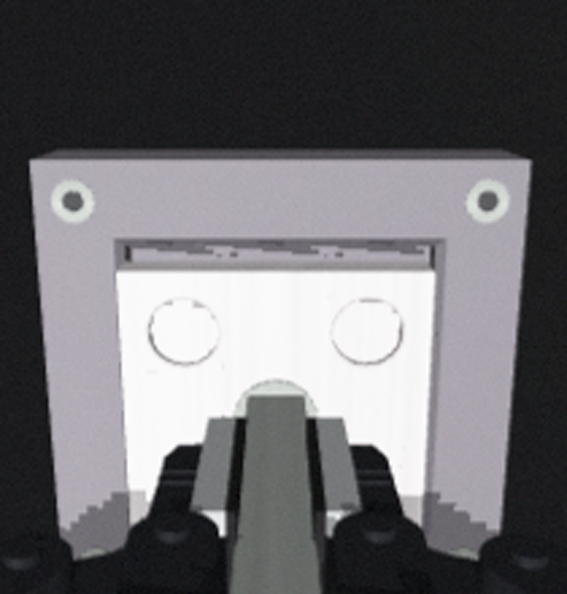

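Run:
```python
from st import *
s=load('w7'); f=lambda a,b,z: M.T[:2]@(onplane(s,220+a/2.7,80+b/2.7,z)-o['ee_pos'])*1000
zt=o['ee_pos'][2]-.0314+.010
print('plate corners',f(117,270,zt),f(436,270,zt)); print('screws',f(73,201,.024),f(488,201,.024)); print('outer',f(30,160,.024),f(531,160,.024)); print('pocket',f(115,240,.024),f(445,240,.024))
```

```text
t 9.5 p [506.7  82.   56.8] yawx 95.16 tilt 0.05 F [ 0.2 -1.  -2.4] gap 11.2 j [ 0.03  0.05 -0.24  1.27  0.    1.51]
plate corners [ 32.10021665 -31.90276804] [32.21439295 31.89737482]
screws [ 44.22595723 -42.57260265] [44.36516751 44.19115314]
outer [ 52.69249296 -50.89778056] [52.84734125 52.44244338]
pocket [ 35.95829721 -34.20991502] [36.07768337 35.68610523]
```

Emit:
send_rows(
  series=[
    {"linear": [0.0015, 0.0019, 0], "twist": 0, "claw": -1},
    {"linear": [0, 0, 0.006], "twist": 0, "claw": -1},
    {"linear": [0, 0, 0.006], "twist": 0, "claw": -1},
    {"linear": [0, 0, 0], "twist": 0, "claw": -1},
  ],
)

```text
time: 10.0
ee_pos: [0.5074, 0.0827, 0.052]
orientation: [0.675, 0.738, -0.0, -0.0]
contact_force: [-0.2, -0.3, -2.7]
finger_gap: 0.0113
```

Run:
```python
from st import *
s=grab('wrist','w8'); q=observe(); print((q['ee_pos']*1000).round(1),q['contact_force'].round(1))
cv2.imwrite('pics/c8.png',cv2.resize(s['image'][80:300,220:430],None,fx=2.7,fy=2.7,interpolation=cv2.INTER_CUBIC))
```

```text
t 10.0 p [507.4  82.7  52. ] yawx 95.16 tilt 0.05 F [-0.2 -0.3 -2.7] gap 11.3 j [ 0.03  0.06 -0.25  1.26  0.    1.51]
[507.6  82.7  52.3] [ 0.5  0.7 -3.1]
```

View pics/c8.png

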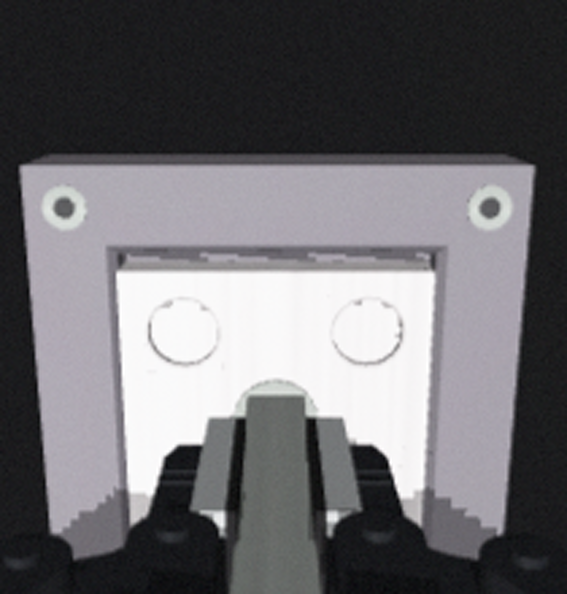

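Emit:
send_rows(
  series=[
    {"linear": [0, 0, 0.006], "twist": 0, "claw": -1},
    {"linear": [0, 0, 0.006], "twist": 0, "claw": -1},
    {"linear": [0, 0, 0], "twist": 0, "claw": -1},
  ],
)

```text
time: 10.42
ee_pos: [0.5077, 0.0827, 0.0476]
orientation: [0.675, 0.738, -0.0, -0.0]
contact_force: [-0.5, 0.7, -2.3]
finger_gap: 0.0109
```

Run:
```python
from st import *
s=grab('wrist','w9'); q=observe(); print((q['ee_pos']*1000).round(1),q['contact_force'].round(1))
cv2.imwrite('pics/c9.png',cv2.resize(s['image'][80:300,220:430],None,fx=2.7,fy=2.7,interpolation=cv2.INTER_CUBIC))
```

```text
t 10.425 p [507.7  82.7  47.6] yawx 95.16 tilt 0.01 F [-0.5  0.7 -2.3] gap 10.9 j [ 0.03  0.06 -0.25  1.26 -0.    1.51]
[507.6  82.7  47.6] [-0.2  0.7 -1.6]
```

View pics/c9.png

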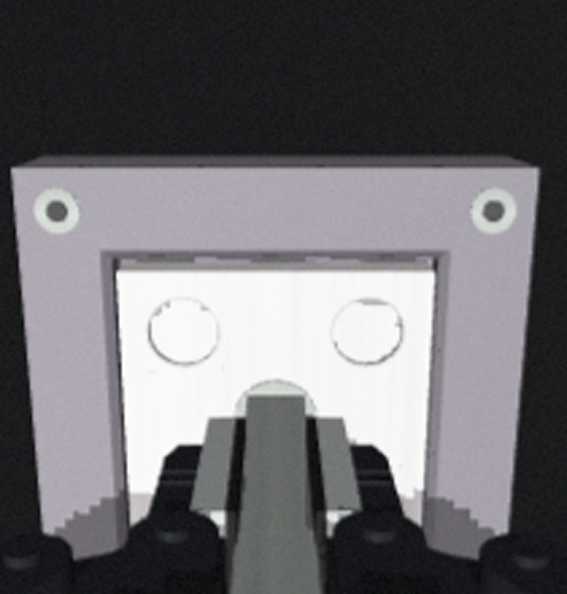

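Emit:
send_rows(
  series=[
    {"linear": [0, 0, 0.001], "twist": 0, "claw": -1},
    {"linear": [0, 0, 0], "twist": 0, "claw": -0.4},
    {"linear": [0, 0, 0], "twist": 0, "claw": 0},
    {"linear": [0, 0, 0], "twist": 0, "claw": 0},
    {"linear": [0, 0, -0.05], "twist": 0, "claw": 0.1},
    {"linear": [0, 0, -0.12], "twist": 0, "claw": 0.1},
    {"linear": [0, 0, -0.12], "twist": 0, "claw": 0.1},
    {"linear": [0, 0, 0], "twist": 0, "claw": 0.1},
  ],
)

```text
time: 11.48
ee_pos: [0.5112, 0.0828, 0.169]
orientation: [0.675, 0.738, 0.004, 0.004]
contact_force: [0.2, -0.5, -0.0]
finger_gap: 0.0472
```

Run:
```python
from st import *
s=grab('wrist','w10')
```

```text
t 11.475 p [511.2  82.8 169. ] yawx 95.16 tilt 0.61 F [ 0.2 -0.5 -0. ] gap 47.2 j [ 0.03  0.01 -0.06  1.49 -0.    1.51]
```

View pics/w10.png

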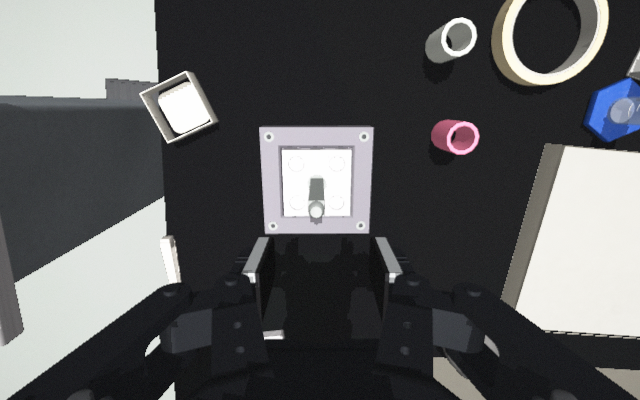

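Emit:
send_rows(
  series=[
    {"linear": [0.077, 0.071, 0], "twist": 0, "claw": 0.1},
    {"linear": [0.077, 0.071, 0], "twist": 0, "claw": 0.1},
    {"linear": [0.077, 0.071, 0], "twist": 0, "claw": 0.1},
    {"linear": [0.077, 0.071, 0], "twist": 0, "claw": 0.1},
    {"linear": [0, 0, 0], "twist": -0.025, "claw": 0.1},
    {"linear": [0, 0, 0], "twist": -0.025, "claw": 0.1},
    {"linear": [0, 0, 0], "twist": -0.025, "claw": 0.1},
    {"linear": [0, 0, 0], "twist": -0.025, "claw": 0.1},
    {"linear": [0, 0, 0], "twist": -0.025, "claw": 0.1},
    {"linear": [0, 0, 0], "twist": 0, "claw": 0.1},
    {"linear": [0, 0, 0], "twist": 0, "claw": 0.1},
  ],
)

```text
time: 12.9
ee_pos: [0.6093, 0.2155, 0.1621]
orientation: [0.342, 0.94, -0.001, -0.001]
contact_force: [0.7, 0.2, 0.5]
finger_gap: 0.0471
```

Run:
```python
from st import *
s=grab('wrist','w11')
W=cloud(s)
q=W[(np.hypot(*(W[...,:2]-[.609,.216]).transpose(2,0,1))<.03)&(W[...,2]>.034)&(W[...,2]<.045)]
print(len(q),q.mean(0).round(4),(q.min(0)+q.max(0)).round(4)/2,np.ptp(q,axis=0).round(4))
(c,r)=cv2.minEnclosingCircle((q[:,:2]*1000).astype(np.float32)); print(c,r)
```

```text
t 12.9 p [609.3 215.5 162.1] yawx 140.03 tilt 0.11 F [0.7 0.2 0.5] gap 47.1 j [ 0.24  0.37  0.33  1.54 -0.    0.93]
421 [0.6089 0.2164 0.0384] [0.6093  0.21635 0.0374 ] [0.0282 0.0283 0.0067]
(609.53955078125, 216.35153198242188) 14.449337005615234
```

View pics/w11.png

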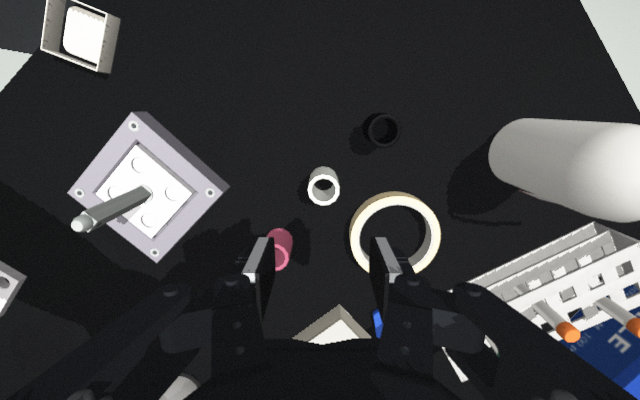

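Emit:
send_rows(
  series=[
    {"linear": [0, 0, 0.11], "twist": 0, "claw": 0},
    {"linear": [0, 0, 0.11], "twist": 0, "claw": 0},
    {"linear": [0, 0, 0.11], "twist": 0, "claw": 0},
    {"linear": [0, 0, 0.022], "twist": 0, "claw": 0},
    {"linear": [0, 0, 0], "twist": 0, "claw": 0},
    {"linear": [0, 0, 0], "twist": 0, "claw": -0.2},
    {"linear": [0, 0, 0], "twist": 0, "claw": -0.3},
    {"linear": [0, 0, 0], "twist": 0, "claw": -0.5},
    {"linear": [0, 0, 0], "twist": 0, "claw": -0.5},
  ],
)

```text
time: 14.08
ee_pos: [0.6118, 0.2161, 0.0256]
orientation: [0.341, 0.94, 0.001, 0.002]
contact_force: [-0.2, -0.5, 6.3]
finger_gap: 0.0264
```

Run:
```python
from st import *
s=grab('wrist','w12')
```

```text
t 14.075 p [611.8 216.1  25.6] yawx 140.16 tilt 0.29 F [-0.2 -0.5  6.3] gap 26.4 j [ 0.24  0.41  0.11  1.27 -0.    0.93]
```

View pics/w12.png

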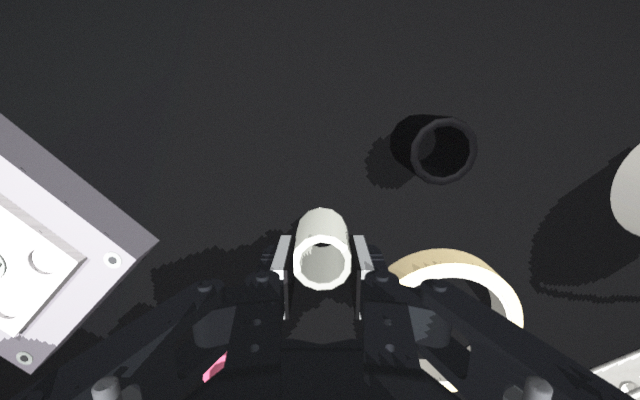

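Emit:
send_rows(
  series=[
    {"linear": [0, 0, 0], "twist": 0, "claw": -0.1},
    {"linear": [0, 0, 0], "twist": 0, "claw": -0.1},
    {"linear": [0, 0, 0], "twist": -0.0278, "claw": -0.1},
    {"linear": [0, 0, 0], "twist": -0.0278, "claw": -0.1},
    {"linear": [0, 0, 0], "twist": -0.0278, "claw": -0.1},
    {"linear": [0, 0, 0], "twist": -0.0278, "claw": -0.1},
    {"linear": [0, 0, 0], "twist": -0.0278, "claw": -0.1},
    {"linear": [0, 0, 0], "twist": -0.0278, "claw": -0.1},
    {"linear": [0, 0, 0], "twist": -0.0278, "claw": -0.1},
    {"linear": [0, 0, 0], "twist": -0.0278, "claw": -0.1},
    {"linear": [0, 0, 0], "twist": -0.0278, "claw": -0.1},
    {"linear": [0, 0, 0], "twist": 0, "claw": -0.1},
  ],
)

```text
time: 15.62
ee_pos: [0.6093, 0.2156, 0.0218]
orientation: [-0.424, 0.906, 0.0, -0.001]
contact_force: [-0.0, -0.5, -0.3]
finger_gap: 0.0384
```

Emit:
send_rows(
  series=[
    {"linear": [0, 0, 0], "twist": 0, "claw": -0.2},
    {"linear": [0, 0, 0], "twist": 0, "claw": -0.3},
    {"linear": [0, 0, 0], "twist": 0, "claw": -0.5},
    {"linear": [0, 0, 0], "twist": 0, "claw": -0.5},
    {"linear": [0, 0, 0], "twist": 0, "claw": -0.5},
  ],
)

```text
time: 16.25
ee_pos: [0.61, 0.2157, 0.0228]
orientation: [-0.424, 0.905, -0.0, 0.0]
contact_force: [0.2, -0.2, 1.0]
finger_gap: 0.0265
```

Run:
```python
from st import *
s=grab('wrist','w13')
```

```text
t 16.25 p [610.  215.7  22.8] yawx -129.78 tilt 0.03 F [ 0.2 -0.2  1. ] gap 26.5 j [ 0.24  0.41  0.11  1.27  0.   -0.64]
```

View pics/w13.png

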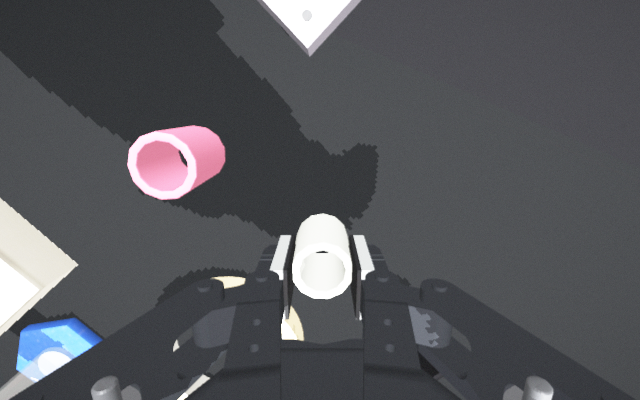

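Emit:
send_rows(
  series=[
    {"linear": [0, 0, -0.09], "twist": 0, "claw": -0.5},
    {"linear": [0, 0, -0.13], "twist": 0, "claw": -0.5},
    {"linear": [0, 0, -0.12], "twist": 0, "claw": -0.5},
    {"linear": [0.105, -0.0041, 0], "twist": 0, "claw": -0.5},
    {"linear": [0.105, -0.0041, 0], "twist": 0, "claw": -0.5},
    {"linear": [0.105, -0.0041, 0], "twist": 0, "claw": -0.5},
    {"linear": [0.104, -0.0041, 0], "twist": 0, "claw": -0.5},
    {"linear": [0, 0, 0], "twist": 0, "claw": -0.5},
    {"linear": [0, 0, 0], "twist": 0, "claw": -0.5},
    {"linear": [0, 0, 0], "twist": 0, "claw": -0.5},
  ],
)

```text
time: 17.55
ee_pos: [0.5083, 0.0833, 0.1585]
orientation: [-0.425, 0.905, 0.0, 0.0]
contact_force: [-0.4, -0.5, -0.7]
finger_gap: 0.0266
```

Run:
```python
from st import *
to(.5077,.0827)
s=grab('wrist','w14')
```

```text
t 17.55 p [508.3  83.3 158.5] yawx -129.71 tilt 0.03 F [-0.4 -0.5 -0.7] gap 26.6 j [ 0.03  0.02 -0.08  1.48  0.   -0.85]
total linear units [ 0.0021  0.0001 -0.    ] mm [ 0.8  0.1 -0. ]
```

View pics/w14.png

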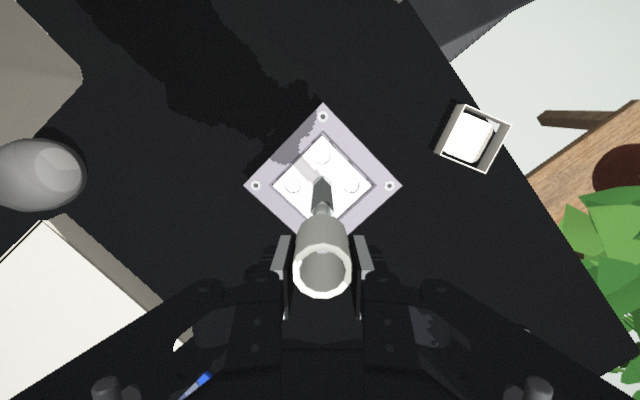

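Emit:
send_rows(
  series=[
    {"linear": [0.0018, 0, 0.04], "twist": 0, "claw": -0.5},
    {"linear": [0, 0, 0.02], "twist": 0, "claw": -0.5},
    {"linear": [0, 0, 0.02], "twist": 0, "claw": -0.5},
    {"linear": [0, 0, 0.02], "twist": 0, "claw": -0.5},
    {"linear": [0, 0, 0], "twist": 0, "claw": -0.5},
  ],
)

```text
time: 18.23
ee_pos: [0.5065, 0.082, 0.1175]
orientation: [-0.424, 0.905, 0.0, -0.001]
contact_force: [0.4, -0.4, 0.1]
finger_gap: 0.0269
```

Run:
```python
from st import *
to(.5077,.0827)
s=grab('wrist','w15')
cv2.imwrite('pics/c15.png',cv2.resize(s['image'][80:340,200:450],None,fx=2.3,fy=2.3,interpolation=cv2.INTER_CUBIC))
```

```text
t 18.225 p [506.5  82.  117.5] yawx -129.77 tilt 0.1 F [ 0.4 -0.4  0.1] gap 26.9 j [ 0.03  0.02 -0.15  1.4   0.   -0.85]
total linear units [-0.0032 -0.0013 -0.    ] mm [-1.3 -0.5 -0. ]
```

View pics/c15.png

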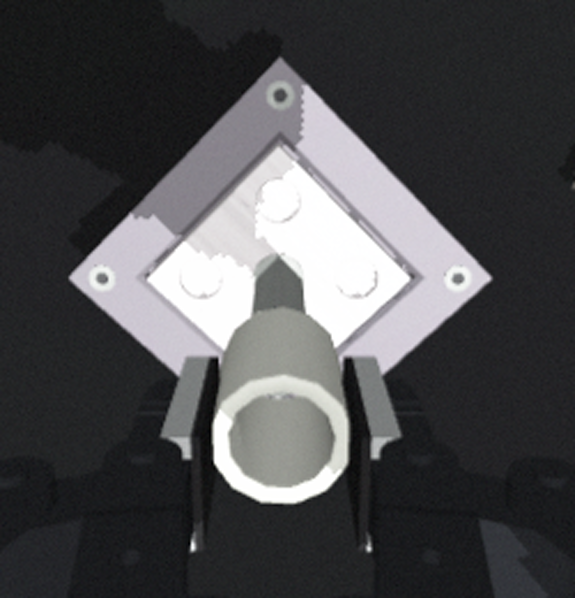

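Emit:
send_rows(
  series=[
    {"linear": [-0.002, -0.001, 0.02], "twist": 0, "claw": -0.5},
    {"linear": [0, 0, 0.02], "twist": 0, "claw": -0.5},
    {"linear": [0, 0, 0.02], "twist": 0, "claw": -0.5},
    {"linear": [0, 0, 0.02], "twist": 0, "claw": -0.5},
    {"linear": [0, 0, 0], "twist": 0, "claw": -0.5},
  ],
)

```text
time: 18.9
ee_pos: [0.5071, 0.0824, 0.0853]
orientation: [-0.424, 0.905, 0.0, -0.001]
contact_force: [-1.1, -0.7, -0.1]
finger_gap: 0.0268
```

Run:
```python
from st import *
to(.5077,.0827)
s=grab('wrist','w16')
cv2.imwrite('pics/c16.png',cv2.resize(s['image'][80:340,200:450],None,fx=2.3,fy=2.3,interpolation=cv2.INTER_CUBIC))
```

```text
t 18.9 p [507.1  82.4  85.3] yawx -129.77 tilt 0.12 F [-1.1 -0.7 -0.1] gap 26.8 j [ 0.03  0.04 -0.2   1.33 -0.   -0.85]
total linear units [-0.0015 -0.0005 -0.    ] mm [-0.6 -0.2 -0. ]
```

View pics/c16.png

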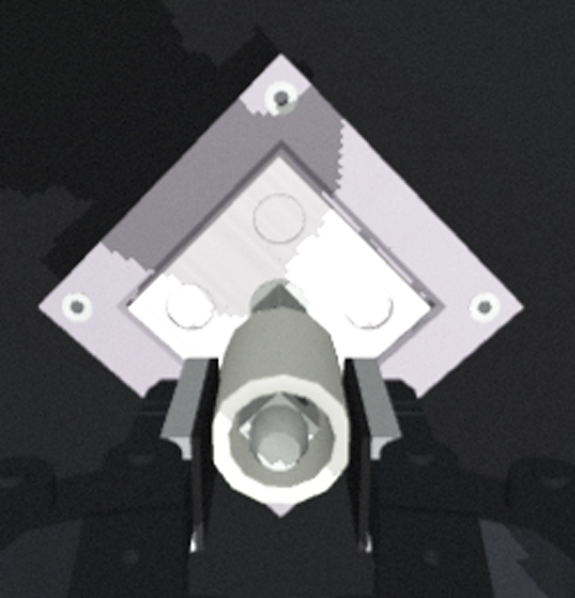

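Emit:
send_rows(
  series=[
    {"linear": [-0.001, 0, 0.025], "twist": 0, "claw": -0.5},
    {"linear": [0, 0, 0.025], "twist": 0, "claw": -0.5},
    {"linear": [0, 0, 0.02], "twist": 0, "claw": -0.5},
    {"linear": [0, 0, 0.012], "twist": 0, "claw": -0.5},
    {"linear": [0, 0, 0.006], "twist": 0, "claw": -0.5},
    {"linear": [0, 0, 0], "twist": 0, "claw": -0.5},
  ],
)

```text
time: 19.7
ee_pos: [0.5082, 0.0827, 0.0512]
orientation: [-0.424, 0.905, 0.0, -0.0]
contact_force: [-0.2, -0.5, 0.1]
finger_gap: 0.0269
```

Run:
```python
from st import *
to(.5077,.0827)
s=grab('wrist','w17')
cv2.imwrite('pics/c17.png',cv2.resize(s['image'][80:340,200:450],None,fx=2.3,fy=2.3,interpolation=cv2.INTER_CUBIC))
```

```text
t 19.7 p [508.2  82.7  51.2] yawx -129.77 tilt 0.01 F [-0.2 -0.5  0.1] gap 26.9 j [ 0.03  0.06 -0.25  1.26  0.   -0.85]
total linear units [0.0009 0.0009 0.    ] mm [0.4 0.4 0. ]
```

View pics/c17.png

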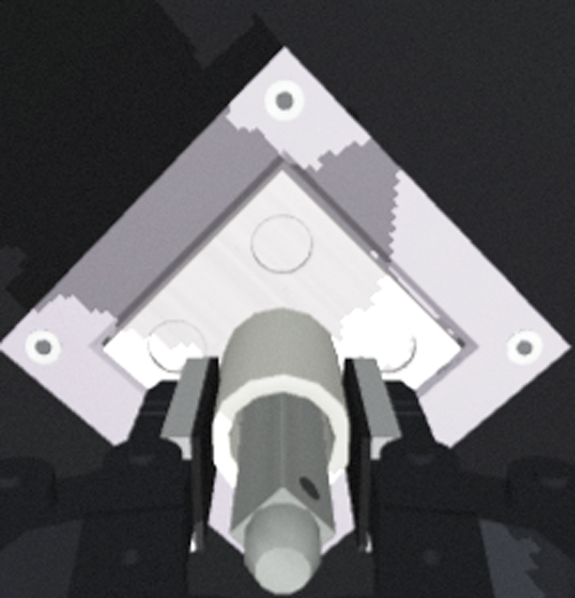

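Emit:
send_rows(
  series=[
    {"linear": [0, 0, 0.004], "twist": 0, "claw": -0.5},
    {"linear": [0, 0, 0], "twist": 0, "claw": -0.5},
    {"linear": [0, 0, 0], "twist": 0, "claw": 0},
    {"linear": [0, 0, 0], "twist": 0, "claw": 0.1},
    {"linear": [0, 0, 0], "twist": 0, "claw": 0.1},
    {"linear": [0, 0, -0.07], "twist": 0, "claw": 0.1},
    {"linear": [0, 0, -0.11], "twist": 0, "claw": 0.1},
    {"linear": [0, 0, -0.11], "twist": 0, "claw": 0.1},
    {"linear": [0, 0, 0], "twist": 0, "claw": 0.1},
  ],
)

```text
time: 20.88
ee_pos: [0.5114, 0.0829, 0.1708]
orientation: [-0.425, 0.905, -0.002, 0.004]
contact_force: [-0.3, -0.3, 0.2]
finger_gap: 0.0469
```

Run:
```python
from st import *
s=grab('wrist','w18')
W=cloud(s)
q=W[(np.hypot(*(W[...,:2]-[.5077,.0827]).transpose(2,0,1))<.02)&(W[...,2]>.055)&(W[...,2]<.075)]
print('sleeve top',len(q),q.mean(0).round(4),np.percentile(q[:,2],[50,90]))
```

```text
t 20.875 p [511.4  82.9 170.8] yawx -129.76 tilt 0.55 F [-0.3 -0.3  0.2] gap 46.9 j [ 0.03  0.01 -0.06  1.49  0.   -0.85]
sleeve top 506 [0.5055 0.0791 0.0641] [0.06458079 0.0675727 ]
```

View pics/w18.png

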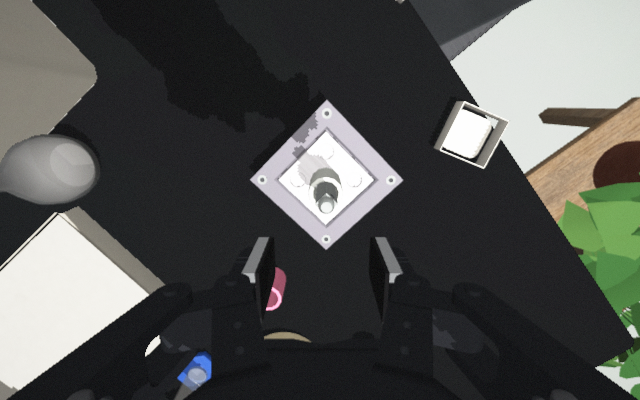

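Emit:
send_rows(
  series=[
    {"linear": [0, 0, 0], "twist": 0.027, "claw": 1},
    {"linear": [0, 0, 0], "twist": 0.027, "claw": 1},
    {"linear": [0, 0, 0], "twist": 0.027, "claw": 1},
    {"linear": [0, 0, 0], "twist": 0.027, "claw": 1},
    {"linear": [0.0459, -0.1062, 0], "twist": 0, "claw": 1},
    {"linear": [0.0459, -0.1062, 0], "twist": 0, "claw": 1},
    {"linear": [0.0459, -0.1062, 0], "twist": 0, "claw": 1},
    {"linear": [0.0459, -0.1062, 0], "twist": 0, "claw": 1},
    {"linear": [0.0459, -0.1062, 0], "twist": 0, "claw": 1},
    {"linear": [0, 0, 0], "twist": 0, "claw": 1},
    {"linear": [0, 0, 0], "twist": 0, "claw": 1},
  ],
)

```text
time: 22.3
ee_pos: [0.4593, -0.143, 0.1643]
orientation: [-0.099, 0.995, 0.001, -0.001]
contact_force: [-0.0, 0.2, 0.2]
finger_gap: 0.0853
```

Run:
```python
from st import *
s=grab('wrist','w19')
for lo in (100,130,160):
    m=comp(s,(300,170),lo); print(rect(s,m,.01),m.sum(), np.argwhere(m).mean(0)[::-1])
```

```text
t 22.3 p [ 459.3 -143.   164.3] yawx -168.68 tilt 0.17 F [-0.   0.2  0.2] gap 85.3 j [-0.44 -0.07 -0.15  1.49  0.   -0.64]
[ 457.21 -143.22   64.22   65.07   11.34] 3676 [321.32698585 178.97959739]
[ 457.22 -143.3    64.22   64.83   11.34] 3573 [321.35572348 178.94850266]
[ 457.25 -143.42   64.22   64.6    11.34] 3456 [321.38368056 178.85300926]
```

View pics/w19.png

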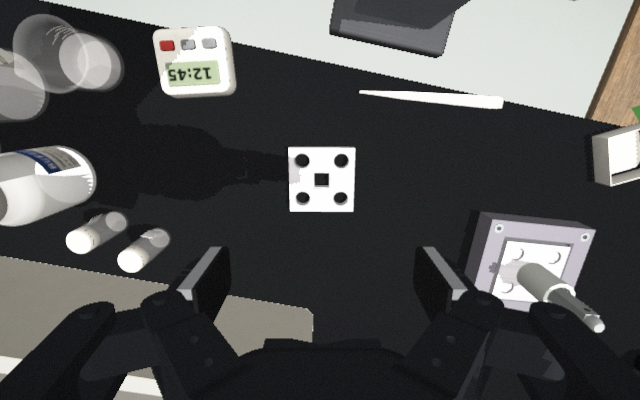

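Emit:
send_rows(
  series=[
    {"linear": [0, 0, 0.12], "twist": 0, "claw": 1},
    {"linear": [0, 0, 0.12], "twist": 0, "claw": 1},
    {"linear": [0, 0, 0.12], "twist": 0, "claw": 1},
    {"linear": [0, 0, 0.04], "twist": 0, "claw": 1},
    {"linear": [0, 0, 0.018], "twist": 0, "claw": 1},
    {"linear": [0, 0, 0], "twist": 0, "claw": 1},
    {"linear": [0, 0, 0], "twist": 0, "claw": 1},
  ],
)

```text
time: 23.22
ee_pos: [0.4619, -0.1443, 0.0006]
orientation: [-0.099, 0.995, -0.001, 0.002]
contact_force: [0.2, -0.1, -0.9]
finger_gap: 0.0853
```

Run:
```python
from st import *
s=grab('wrist','w20')
```

```text
t 23.225 p [ 461.9 -144.3    0.6] yawx -168.64 tilt 0.23 F [ 0.2 -0.1 -0.9] gap 85.3 j [-0.44  0.02 -0.4   1.15  0.   -0.64]
```

View pics/w20.png

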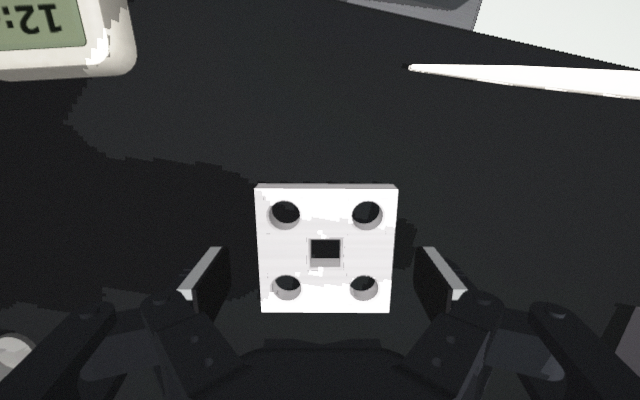

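Emit:
send_rows(
  series=[
    {"linear": [0, 0, 0.008], "twist": 0, "claw": 1},
    {"linear": [0, 0, 0], "twist": 0, "claw": 0.65},
    {"linear": [0, 0, 0], "twist": 0, "claw": 0.65},
    {"linear": [0, 0, 0], "twist": 0, "claw": 0.65},
  ],
)

```text
time: 23.78
ee_pos: [0.46, -0.1436, -0.0047]
orientation: [-0.099, 0.995, 0.0, -0.0]
contact_force: [0.7, 0.1, 0.6]
finger_gap: 0.0707
```

Run:
```python
from st import *
s=grab('wrist','w21')
W=cloud(s)
for u,v in [(205,260),(440,260),(215,250),(430,250)]: print((u,v),W[v,u].round(4))
```

```text
t 23.775 p [ 460.  -143.6   -4.7] yawx -168.65 tilt 0.0 F [0.7 0.1 0.6] gap 70.7 j [-0.44  0.02 -0.4   1.14  0.   -0.64]
(205, 260) [ 0.4737 -0.1997 -0.0017]
(440, 260) [ 0.4504 -0.086  -0.001 ]
(215, 250) [ 0.4668 -0.1952 -0.0008]
(430, 250) [ 0.4464 -0.0922 -0.0015]
```

View pics/w21.png

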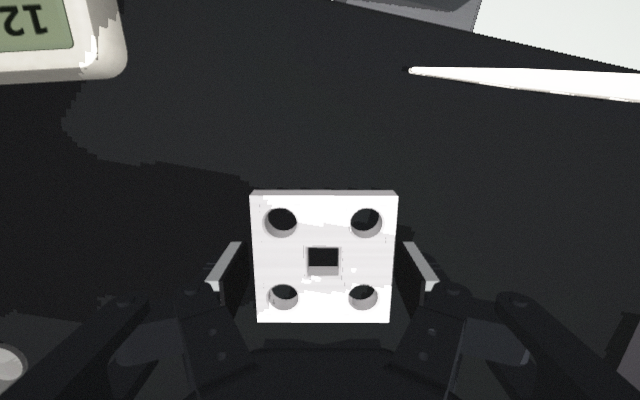

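Emit:
send_rows(
  series=[
    {"linear": [0, 0, 0], "twist": 0, "claw": 0.55},
    {"linear": [0, 0, 0], "twist": 0, "claw": 0.45},
    {"linear": [0, 0, 0], "twist": 0, "claw": 0.3},
    {"linear": [0, 0, 0], "twist": 0, "claw": 0.3},
  ],
)

```text
time: 24.32
ee_pos: [0.4606, -0.1438, -0.0041]
orientation: [-0.099, 0.995, -0.0, 0.001]
contact_force: [-0.4, 0.1, 4.1]
finger_gap: 0.0623
```

Run:
```python
from st import *
s=grab('wrist','w22')
```

```text
t 24.325 p [ 460.6 -143.8   -4.1] yawx -168.65 tilt 0.07 F [-0.4  0.1  4.1] gap 62.3 j [-0.44  0.02 -0.4   1.14  0.   -0.64]
```

View pics/w22.png

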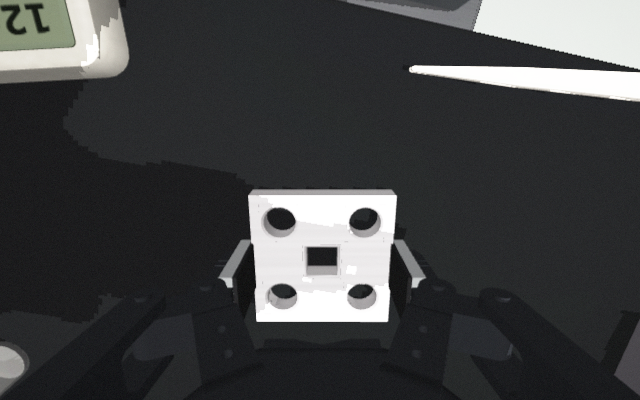

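Emit:
send_rows(
  series=[
    {"linear": [0, 0, 0], "twist": 0, "claw": 1},
    {"linear": [0, 0, 0], "twist": 0, "claw": 1},
    {"linear": [0, 0, -0.08], "twist": 0, "claw": 1},
    {"linear": [0, 0, 0], "twist": 0.0278, "claw": 1},
    {"linear": [0, 0, 0], "twist": 0.0278, "claw": 1},
    {"linear": [0, 0, 0], "twist": 0.0278, "claw": 1},
    {"linear": [0, 0, 0], "twist": 0.0278, "claw": 1},
    {"linear": [0, 0, 0], "twist": 0.0278, "claw": 1},
    {"linear": [0, 0, 0], "twist": 0.0278, "claw": 1},
    {"linear": [0, 0, 0], "twist": 0.0278, "claw": 1},
    {"linear": [0, 0, 0], "twist": 0.0278, "claw": 1},
    {"linear": [0, 0, 0], "twist": 0.0276, "claw": 1},
  ],
)

```text
time: 25.88
ee_pos: [0.4596, -0.1433, 0.0267]
orientation: [0.636, 0.772, -0.0, -0.001]
contact_force: [-0.6, -0.0, -0.2]
finger_gap: 0.0855
```

Run:
```python
from st import *
s=grab('wrist','w23')
```

```text
t 25.875 p [ 459.6 -143.3   26.7] yawx 101.03 tilt 0.07 F [-0.6 -0.  -0.2] gap 85.5 j [-0.44 -0.01 -0.37  1.21 -0.    0.94]
```

View pics/w23.png

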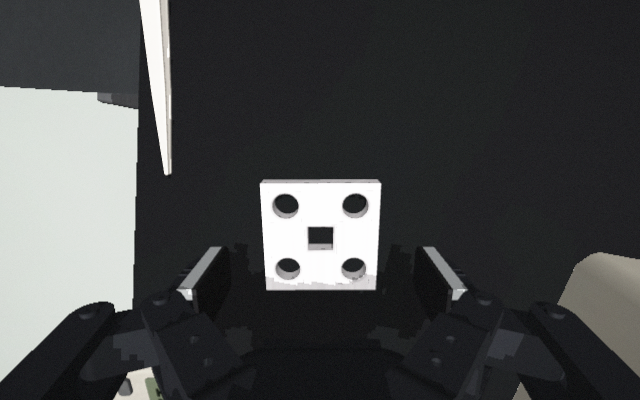

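Emit:
send_rows(
  series=[
    {"linear": [0, 0, 0.04], "twist": 0, "claw": 1},
    {"linear": [0, 0, 0.04], "twist": 0, "claw": 1},
    {"linear": [0, 0, 0], "twist": 0, "claw": 0.7},
    {"linear": [0, 0, 0], "twist": 0, "claw": 0.6},
    {"linear": [0, 0, 0], "twist": 0, "claw": 0.5},
    {"linear": [0, 0, 0], "twist": 0, "claw": 0.3},
    {"linear": [0, 0, 0], "twist": 0, "claw": 0.3},
    {"linear": [0, 0, 0], "twist": 0, "claw": 0.3},
  ],
)

```text
time: 26.92
ee_pos: [0.461, -0.144, -0.0036]
orientation: [0.634, 0.774, 0.0, 0.001]
contact_force: [0.1, 1.2, 5.6]
finger_gap: 0.062
```

Run:
```python
from st import *
s=grab('wrist','w24')
```

```text
t 26.925 p [ 461.  -144.    -3.6] yawx 101.36 tilt 0.12 F [0.1 1.2 5.6] gap 62.0 j [-0.44  0.02 -0.4   1.14 -0.    0.93]
```

View pics/w24.png

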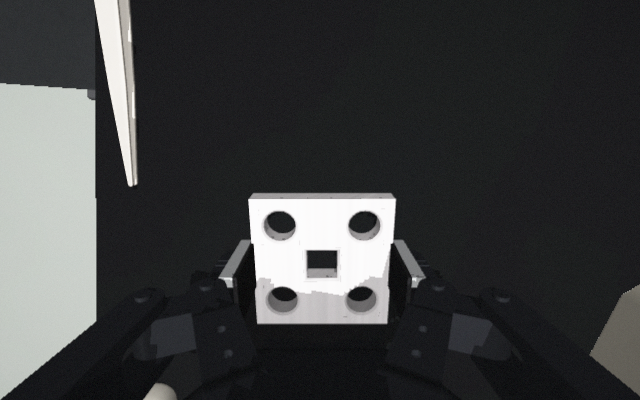

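Emit:
send_rows(
  series=[
    {"linear": [0, 0, -0.09], "twist": 0, "claw": 0.3},
    {"linear": [0, 0, -0.14], "twist": 0, "claw": 0.3},
    {"linear": [0, 0, -0.14], "twist": 0, "claw": 0.3},
    {"linear": [0, 0, 0], "twist": 0.0172, "claw": 0.3},
    {"linear": [0.1105, 0.0341, 0], "twist": 0, "claw": 0.3},
    {"linear": [0.1105, 0.0341, 0], "twist": 0, "claw": 0.3},
    {"linear": [0.1105, 0.0341, 0], "twist": 0, "claw": 0.3},
    {"linear": [0.1105, 0.0341, 0], "twist": 0, "claw": 0.3},
    {"linear": [0.1105, 0.0341, 0], "twist": 0, "claw": 0.3},
    {"linear": [0, 0, 0], "twist": 0, "claw": 0.3},
    {"linear": [0, 0, 0], "twist": 0, "claw": 0.3},
    {"linear": [0, 0, 0], "twist": 0, "claw": 0.3},
  ],
)

```text
time: 28.48
ee_pos: [0.5079, 0.0816, 0.143]
orientation: [0.675, 0.738, -0.0, -0.0]
contact_force: [0.1, -0.4, -0.6]
finger_gap: 0.0622
```

Run:
```python
from st import *
to(.5077,.0827)
s=grab('wrist','w25')
```

```text
t 28.475 p [507.9  81.6 143. ] yawx 95.07 tilt 0.04 F [ 0.1 -0.4 -0.6] gap 62.2 j [ 0.03  0.02 -0.11  1.45 -0.    1.51]
total linear units [ 0.0029 -0.0002 -0.    ] mm [ 1.1 -0.1 -0. ]
```

View pics/w25.png

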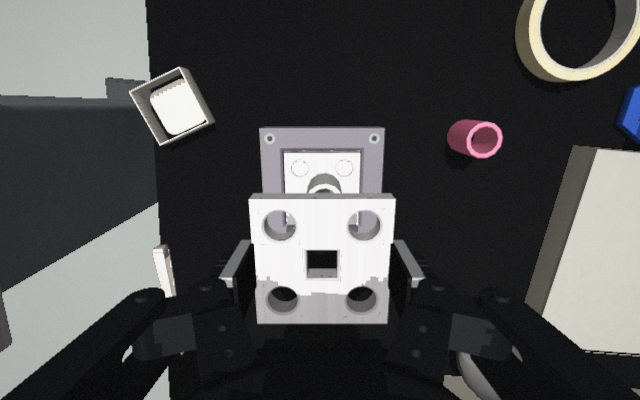

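Emit:
send_rows(
  series=[
    {"linear": [0.0028, 0, 0.03], "twist": 0, "claw": 0.3},
    {"linear": [0, 0, 0.03], "twist": 0, "claw": 0.3},
    {"linear": [0, 0, 0.02], "twist": 0, "claw": 0.3},
    {"linear": [0, 0, 0], "twist": 0, "claw": 0.3},
    {"linear": [0, 0, 0], "twist": 0, "claw": 0.3},
  ],
)

```text
time: 29.15
ee_pos: [0.5081, 0.0838, 0.1114]
orientation: [0.675, 0.738, 0.0, 0.0]
contact_force: [0.4, 0.6, -1.2]
finger_gap: 0.0617
```

Run:
```python
from st import *
to(.5077,.0827)
s=grab('wrist','w26')
cv2.imwrite('pics/c26.png',cv2.resize(s['image'][120:340,220:430],None,fx=2.7,fy=2.7,interpolation=cv2.INTER_CUBIC))
```

```text
t 29.15 p [508.1  83.8 111.4] yawx 95.17 tilt 0.01 F [ 0.4  0.6 -1.2] gap 61.7 j [ 0.03  0.03 -0.16  1.38  0.    1.51]
total linear units [-0.0027 -0.0013 -0.    ] mm [-1.1 -0.5 -0. ]
```

View pics/c26.png

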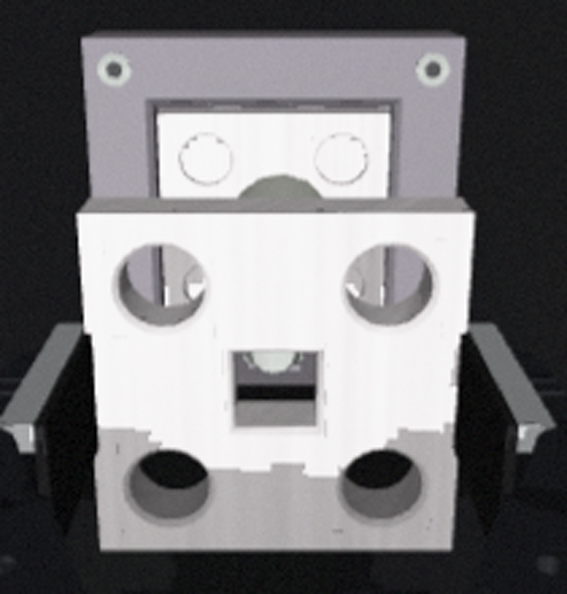

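Run:
```python
from st import *
s=load('w26'); f=lambda a,b,z: (M.T[:2]@(onplane(s,220+a/2.7,120+b/2.7,z)-o['ee_pos'])*1000).round(2)
zu=o['ee_pos'][2]+.0036
print('plate top corners',f(78,213,zu+.01),f(474,213,zu+.01),f(101,549,zu+.01),f(452,549,zu+.01)); print('hole top face',f(230,350,zu+.01),f(324,350,zu+.01),f(230,432,zu+.01),f(324,432,zu+.01)); print('post tip near edge,centre col',f(272,373,.108),f(247,360,.108),f(298,360,.108)); print('screws',f(116,69,.024),f(432,69,.024))
print('w25-like nest/base', f(158,112,.026),f(389,112,.026))
```

```text
t 29.2 p [508.3  83.8 111.7] yawx 95.17 tilt 0.04 F [0.6 0.7 0.1] gap 61.9 j [ 0.03  0.03 -0.16  1.38 -0.    1.51]
plate top corners [ 32.  -31.9] [32.1  31.25] [-31.27 -31.79] [-31.13  31.53]
hole top face [ 8.11 -7.98] [8.13 7.76] [-7.39 -8.19] [-7.36  8.03]
post tip near edge,centre col [-5.11 -1.03] [-2.38 -5.8 ] [-2.36  3.93]
screws [ 42.68 -43.96] [42.8  42.09]
w25-like nest/base [ 31.23 -32.68] [31.32 30.57]
```

Emit:
send_rows(
  series=[
    {"linear": [-0.003, -0.002, 0], "twist": 0, "claw": 0.3},
    {"linear": [0, 0, 0.01], "twist": 0, "claw": 0.3},
    {"linear": [0, 0, 0.008], "twist": 0, "claw": 0.3},
    {"linear": [0, 0, 0], "twist": 0, "claw": 0.3},
  ],
)

```text
time: 29.7
ee_pos: [0.5069, 0.0825, 0.1035]
orientation: [0.675, 0.738, -0.0, -0.0]
contact_force: [-0.8, -0.7, -0.7]
finger_gap: 0.062
```

Run:
```python
from st import *
to(.5077,.0827)
s=grab('wrist','w27')
cv2.imwrite('pics/c27.png',cv2.resize(s['image'][120:340,220:430],None,fx=2.7,fy=2.7,interpolation=cv2.INTER_CUBIC))
```

```text
t 29.7 p [506.9  82.5 103.5] yawx 95.16 tilt 0.06 F [-0.8 -0.7 -0.7] gap 62.0 j [ 0.03  0.03 -0.17  1.37  0.    1.51]
total linear units [ 0.0003  0.0021 -0.    ] mm [ 0.1  0.8 -0. ]
```

View pics/c27.png

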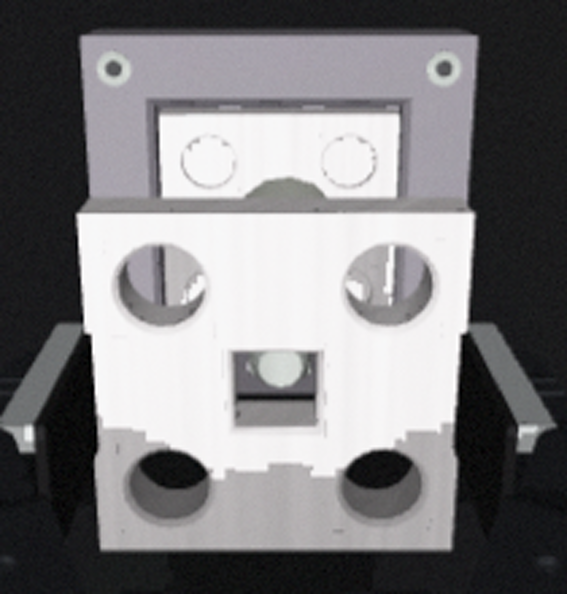

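Run:
```python
from st import *
s=load('w27'); f=lambda a,b,z: (M.T[:2]@(onplane(s,220+a/2.7,120+b/2.7,z)-o['ee_pos'])*1000).round(2)
zu=o['ee_pos'][2]+.0036
print('post tip near edge,centre col',f(280,387,.108),f(256,366,.108),f(304,366,.108)); print('screws',f(114,69,.024),f(443,69,.024))
print('base', f(159,112,.026),f(400,112,.026))
```

```text
t 29.75 p [507.   82.5 103.8] yawx 95.16 tilt 0.04 F [-0.3 -0.7 -0.6] gap 62.3 j [ 0.03  0.03 -0.17  1.37 -0.    1.51]
post tip near edge,centre col [-3.81  0.53] [ 0.4  -3.82] [0.42 4.86]
screws [ 43.64 -42.92] [43.78 43.59]
base [ 32.6  -31.22] [32.71 32.48]
```

Emit:
send_rows(
  series=[
    {"linear": [0, 0.0014, 0.008], "twist": 0, "claw": 0.3},
    {"linear": [0, 0, 0.01], "twist": 0, "claw": 0.3},
    {"linear": [0, 0, 0.006], "twist": 0, "claw": 0.3},
    {"linear": [0, 0, 0], "twist": 0, "claw": 0.3},
  ],
)

```text
time: 30.25
ee_pos: [0.5076, 0.0826, 0.0941]
orientation: [0.675, 0.738, -0.0, -0.0]
contact_force: [0.3, -0.5, -0.1]
finger_gap: 0.0623
```

Run:
```python
from st import *
to(.5077,.0827)
s=grab('wrist','w28')
cv2.imwrite('pics/c28.png',cv2.resize(s['image'][120:340,220:430],None,fx=2.7,fy=2.7,interpolation=cv2.INTER_CUBIC))
```

```text
t 30.25 p [507.6  82.6  94.1] yawx 95.17 tilt 0.04 F [ 0.3 -0.5 -0.1] gap 62.3 j [ 0.03  0.04 -0.19  1.35  0.    1.51]
total linear units [ 0.0003  0.0004 -0.    ] mm [ 0.1  0.1 -0. ]
```

View pics/c28.png

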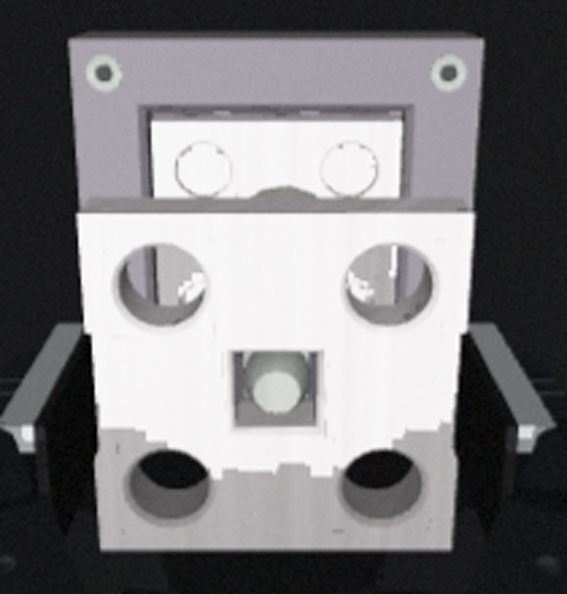

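Emit:
send_rows(
  series=[
    {"linear": [0, 0, 0.01], "twist": 0, "claw": 0.3},
    {"linear": [0, 0, 0.01], "twist": 0, "claw": 0.3},
    {"linear": [0, 0, 0.01], "twist": 0, "claw": 0.3},
    {"linear": [0, 0, 0], "twist": 0, "claw": 0.3},
  ],
)

```text
time: 30.8
ee_pos: [0.5074, 0.0825, 0.0819]
orientation: [0.675, 0.738, -0.0, -0.0]
contact_force: [-0.3, -0.4, -1.4]
finger_gap: 0.0623
```

Run:
```python
from st import *
to(.5077,.0827)
s=grab('wrist','w29')
cv2.imwrite('pics/c29.png',cv2.resize(s['image'][120:340,220:430],None,fx=2.7,fy=2.7,interpolation=cv2.INTER_CUBIC))
```

```text
t 30.8 p [507.4  82.5  81.9] yawx 95.16 tilt 0.07 F [-0.3 -0.4 -1.4] gap 62.3 j [ 0.03  0.04 -0.21  1.33 -0.    1.51]
total linear units [ 0.0003  0.0008 -0.    ] mm [ 0.1  0.3 -0. ]
```

View pics/c29.png

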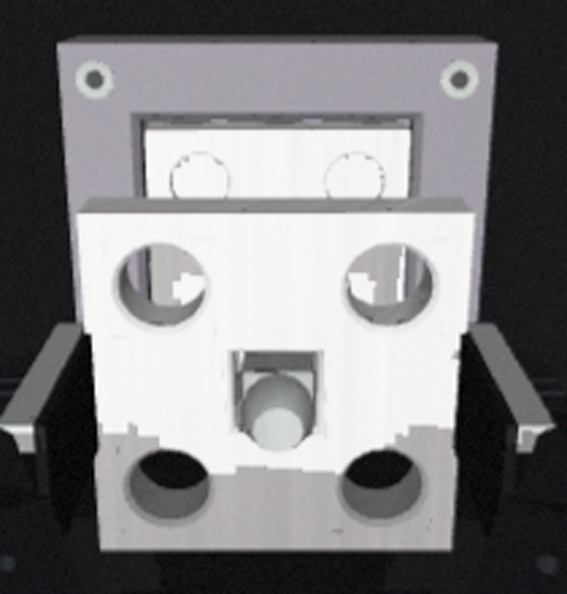

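Emit:
send_rows(
  series=[
    {"linear": [0, 0, 0.012], "twist": 0, "claw": 0.3},
    {"linear": [0, 0, 0.012], "twist": 0, "claw": 0.3},
    {"linear": [0, 0, 0.012], "twist": 0, "claw": 0.3},
    {"linear": [0, 0, 0.006], "twist": 0, "claw": 0.3},
    {"linear": [0, 0, 0], "twist": 0, "claw": 0.3},
  ],
)

```text
time: 31.48
ee_pos: [0.5076, 0.0825, 0.0653]
orientation: [0.675, 0.738, -0.0, -0.0]
contact_force: [-0.1, -0.8, -0.1]
finger_gap: 0.0622
```

Run:
```python
from st import *
to(.5077,.0827)
s=grab('wrist','w30'); grab('scene','s30')
cv2.imwrite('pics/c30.png',cv2.resize(s['image'][120:340,220:430],None,fx=2.7,fy=2.7,interpolation=cv2.INTER_CUBIC))
```

```text
t 31.475 p [507.6  82.5  65.3] yawx 95.16 tilt 0.04 F [-0.1 -0.8 -0.1] gap 62.2 j [ 0.03  0.05 -0.23  1.29  0.    1.51]
total linear units [ 0.0004  0.0002 -0.    ] mm [ 0.2  0.1 -0. ]
```

View pics/c30.png

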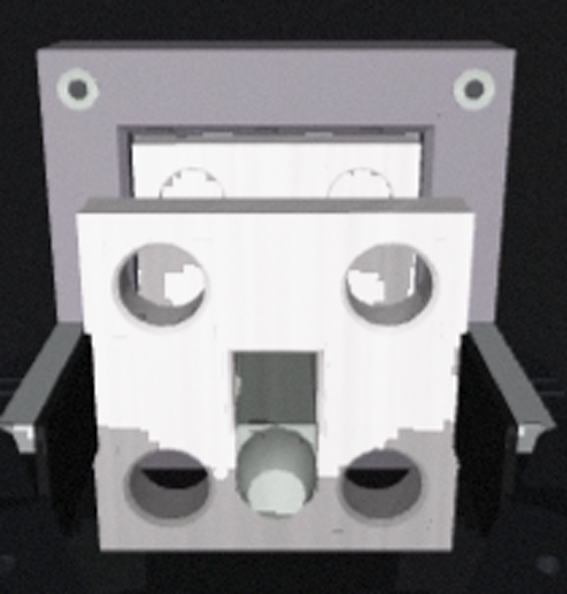

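Emit:
send_rows(
  series=[
    {"linear": [0, 0, 0.005], "twist": 0, "claw": 0.3},
    {"linear": [0, 0, 0.003], "twist": 0, "claw": 0.3},
    {"linear": [0, 0, 0], "twist": 0, "claw": 0.3},
  ],
)

```text
time: 31.95
ee_pos: [0.5079, 0.0826, 0.0625]
orientation: [0.675, 0.738, 0.0, 0.0]
contact_force: [-0.2, -0.4, -0.8]
finger_gap: 0.062
```

Emit:
send_rows(
  series=[
    {"linear": [0, 0, 0.002], "twist": 0, "claw": 0.3},
    {"linear": [0, 0, 0], "twist": 0, "claw": 0.3},
    {"linear": [0, 0, 0], "twist": 0, "claw": 0.6},
    {"linear": [0, 0, 0], "twist": 0, "claw": 0.9},
    {"linear": [0, 0, 0], "twist": 0, "claw": 0.9},
    {"linear": [0, 0, -0.05], "twist": 0, "claw": 0.9},
    {"linear": [0, 0, -0.1], "twist": 0, "claw": 0.9},
    {"linear": [0, 0, -0.1], "twist": 0, "claw": 0.9},
    {"linear": [0, 0, 0], "twist": 0, "claw": 0.9},
    {"linear": [0, 0, 0], "twist": 0, "claw": 0.9},
  ],
)

```text
time: 33.2
ee_pos: [0.5078, 0.0825, 0.1613]
orientation: [0.675, 0.738, -0.0, -0.0]
contact_force: [-1.3, 0.3, -0.2]
finger_gap: 0.0808
```

Run:
```python
from st import *
s=grab('wrist','w31'); grab('scene','s31')
W=cloud(s)
q=W[(np.hypot(*(W[...,:2]-[.5077,.0827]).transpose(2,0,1))<.05)&(W[...,2]>.06)&(W[...,2]<.083)]
A=np.c_[q[:,:2]-q[:,:2].mean(0),np.ones(len(q))]; c=np.linalg.lstsq(A,q[:,2],rcond=None)[0]; print('plate top plane',len(q),c.round(4))
a=s['image'][90:290,220:430]; b=load('s31')['image'][130:290,220:400]
cv2.imwrite('pics/c31.png',np.hstack([cv2.resize(a,(400,381)),cv2.resize(b,(400,381))]))
```

```text
t 33.2 p [507.8  82.5 161.3] yawx 95.16 tilt 0.02 F [-1.3  0.3 -0.2] gap 80.8 j [ 0.03  0.02 -0.07  1.48 -0.    1.51]
plate top plane 5518 [-0.002   0.      0.0746]
```

View pics/c31.png

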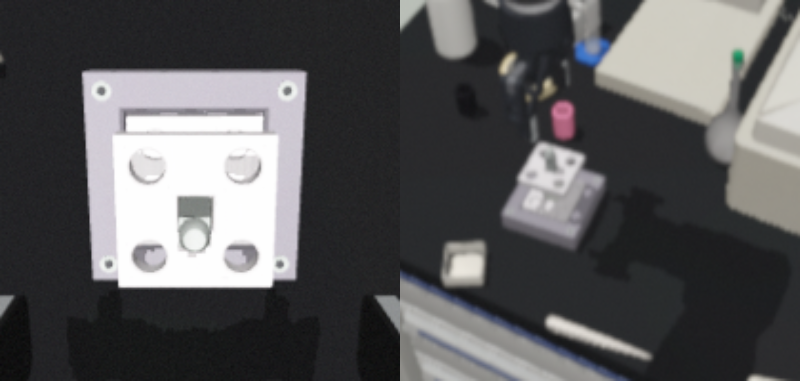

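Emit:
send_rows(
  series=[
    {"linear": [0, 0, 0.08], "twist": 0, "claw": -0.3},
    {"linear": [0, 0, 0.07], "twist": 0, "claw": -0.3},
    {"linear": [0, 0, 0.035], "twist": 0, "claw": -0.3},
    {"linear": [0, 0, 0], "twist": 0, "claw": -0.3},
    {"linear": [0, 0, 0], "twist": 0, "claw": -0.3},
  ],
)

```text
time: 33.92
ee_pos: [0.5085, 0.0826, 0.0886]
orientation: [0.675, 0.738, 0.0, 0.0]
contact_force: [0.3, -1.3, 0.1]
finger_gap: 0.0297
```

Run:
```python
from st import *
s=grab('wrist','w32')
```

```text
t 33.925 p [508.5  82.6  88.6] yawx 95.16 tilt 0.08 F [ 0.3 -1.3  0.1] gap 29.7 j [ 0.03  0.04 -0.2   1.34  0.    1.51]
```

View pics/w32.png

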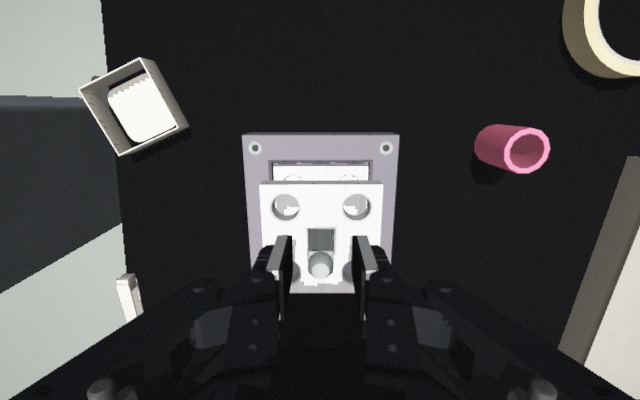

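Emit:
send_rows(
  series=[
    {"linear": [0, 0, 0.012], "twist": 0, "claw": -0.3},
    {"linear": [0, 0, 0.008], "twist": 0, "claw": -0.3},
    {"linear": [0, 0, 0], "twist": 0, "claw": -0.3},
    {"linear": [0, 0, 0], "twist": 0, "claw": -0.3},
  ],
)

```text
time: 34.48
ee_pos: [0.5079, 0.0825, 0.0797]
orientation: [0.675, 0.738, -0.0, -0.0]
contact_force: [0.1, 0.1, -0.7]
finger_gap: 0.0301
```

Emit:
send_rows(
  series=[
    {"linear": [0, 0, 0], "twist": 0, "claw": -0.5},
    {"linear": [0, 0, 0], "twist": 0, "claw": -0.65},
    {"linear": [0, 0, 0], "twist": 0, "claw": -1},
    {"linear": [0, 0, 0], "twist": 0, "claw": -1},
    {"linear": [0, 0, 0], "twist": 0, "claw": -1},
  ],
)

```text
time: 35.1
ee_pos: [0.5078, 0.0826, 0.08]
orientation: [0.675, 0.738, -0.0, -0.0]
contact_force: [-2.0, -0.5, 2.4]
finger_gap: 0.0104
```

Run:
```python
from st import *
s=grab('wrist','w33')
cv2.imwrite('pics/c33.png',cv2.resize(s['image'][120:340,220:430],None,fx=2.7,fy=2.7,interpolation=cv2.INTER_CUBIC))
```

```text
t 35.1 p [507.8  82.6  80. ] yawx 95.16 tilt 0.0 F [-2.  -0.5  2.4] gap 10.4 j [ 0.03  0.04 -0.21  1.32 -0.    1.51]
```

View pics/c33.png

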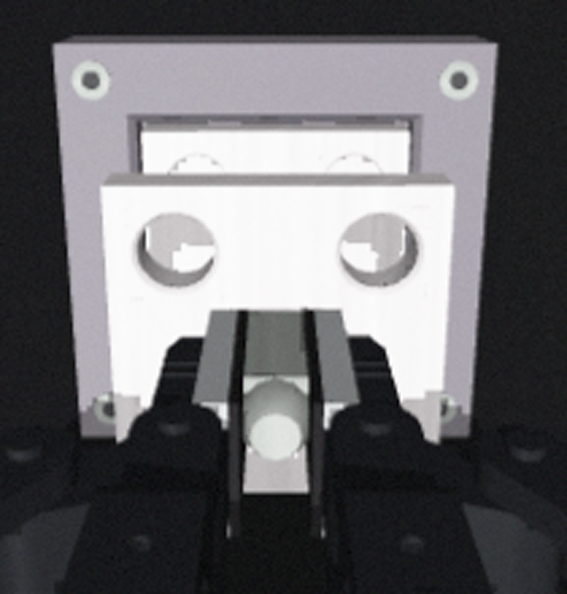

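Emit:
send_rows(
  series=[
    {"linear": [0, 0, -0.008], "twist": 0, "claw": -1},
    {"linear": [0, 0, -0.012], "twist": 0, "claw": -1},
    {"linear": [0, 0, -0.016], "twist": 0, "claw": -1},
    {"linear": [0, 0, -0.02], "twist": 0, "claw": -1},
    {"linear": [0, 0, -0.025], "twist": 0, "claw": -1},
    {"linear": [0, 0, -0.03], "twist": 0, "claw": -1},
    {"linear": [0, 0, -0.03], "twist": 0, "claw": -1},
    {"linear": [0, 0, -0.03], "twist": 0, "claw": -1},
    {"linear": [0, 0, -0.03], "twist": 0, "claw": -1},
    {"linear": [0, 0, -0.025], "twist": 0, "claw": -1},
    {"linear": [0, 0, -0.02], "twist": 0, "claw": -1},
    {"linear": [0, 0, -0.01], "twist": 0, "claw": -1},
  ],
)

```text
time: 36.65
ee_pos: [0.5081, 0.0826, 0.1827]
orientation: [0.675, 0.738, 0.0, 0.0]
contact_force: [0.1, 0.1, -3.7]
finger_gap: 0.0105
```

Emit:
send_rows(
  series=[
    {"linear": [0, 0, -0.004], "twist": 0, "claw": -1},
    {"linear": [0, 0, 0], "twist": 0, "claw": -1},
    {"linear": [0, 0, 0], "twist": 0, "claw": -1},
    {"linear": [0, 0, 0], "twist": 0, "claw": -1},
    {"linear": [0, 0, 0], "twist": 0, "claw": -1},
    {"linear": [0, 0, 0], "twist": 0, "claw": -1},
    {"linear": [0, 0, 0], "twist": 0, "claw": -1},
    {"linear": [0, 0, 0], "twist": 0, "claw": -1},
  ],
)

```text
time: 37.65
ee_pos: [0.5079, 0.0825, 0.1837]
orientation: [0.675, 0.738, 0.0, 0.0]
contact_force: [-0.2, -0.3, -4.1]
finger_gap: 0.0102
```

Run:
```python
from st import *
s=grab('wrist','w34'); c=grab('scene','s34'); t=grab('top','t34')
W=cloud(s); z0=o['ee_pos'][2]
q=W[(np.hypot(*(W[...,:2]-o['ee_pos'][:2]).transpose(2,0,1))<.05)&(abs(W[...,2]-(z0-.0045))<.004)]
v=np.array([list(x) for x in q]); A=np.c_[q[:,:2]-q[:,:2].mean(0),np.ones(len(q))]; print('plate plane',len(q),np.linalg.lstsq(A,q[:,2],rcond=None)[0].round(4))
a=s['image'][100:320,200:440]; b=c['image'][110:270,220:400]
cv2.imwrite('pics/c34.png',np.hstack([cv2.resize(a,(400,367)),cv2.resize(b,(400,367))]))
x0=load('top0')['image'];cv2.imwrite('pics/c35.png',np.vstack([x0[140:280,170:530],t['image'][140:280,170:530]]).repeat(2,0).repeat(2,1))
```

```text
t 37.65 p [507.9  82.5 183.7] yawx 95.16 tilt 0.01 F [-0.2 -0.3 -4.1] gap 10.2 j [ 0.03  0.01 -0.03  1.53  0.    1.51]
plate plane 7300 [-0.0019 -0.0042  0.1787]
```

View pics/c34.png

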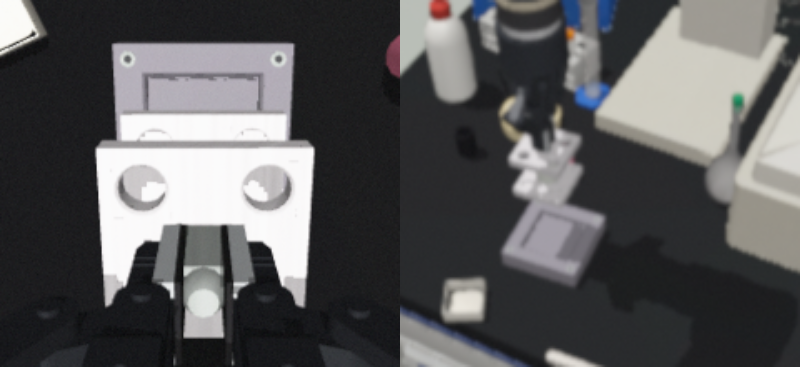

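View pics/c35.png

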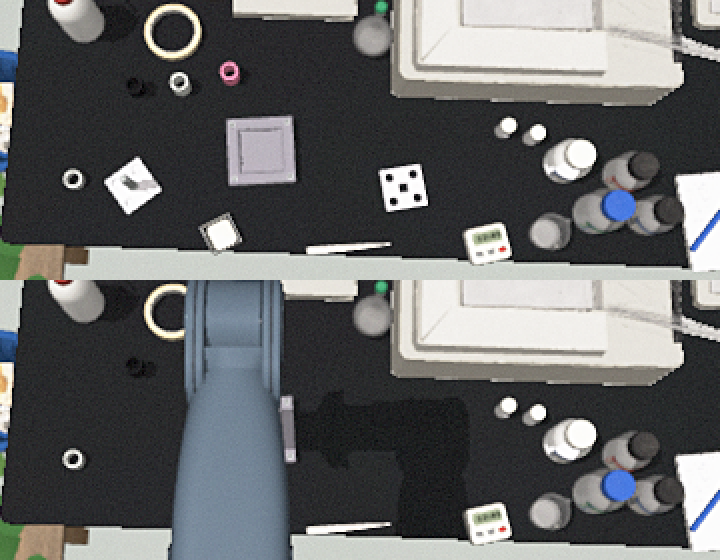

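```bash
python3 -c "
from h import *
print(job_done()); o=observe(); print(o['time'],o['ee_pos'])"
```

```text
the job is handed in; nothing more can be done
None
the job is handed in; nothing more can be done
```

The carrier is built in the order you asked and handed in. It is held by its post alone, about 104 mm up from where it sat in the nest, at 37.7 s on the clock. I placed the base in the pocket, the 40 mm white sleeve over the post, and the tube plate on the sleeve.

**Last checks**
- **Level:** the tool tilt reads 0.01°, and the fitted plane of the tube plate slopes less than 0.3°.
- **Height of the stack:** in the nest, the tube plate's top measured about 76 mm after a 1.2 mm depth correction, which matches the expected 76 mm.
- **Grip:** the finger gap is steady at 10.2 mm, and the measured load of about 4 N fits the whole carrier.
- **Bystanders:** the short sleeve, black decoy, forceps, timer, beaker and vials look unmoved in the top view. The arm hid the weighing tray, the pink sleeve and part of the tape there. Other views show the tray and the pink sleeve still in place, and the fingers worked close to the tape without touching it as far as I saw.

**What disagreed along the way**
- **Base into the pocket:** the first try caught the bevel about 3 mm off-centre, with about 7 N. I raised it, re-centred it from the wrist image, and it then went in freely.
- **Cameras:** the wrist and top views differed by 1–4 mm. I gripped each part twice, the second time at 90°, to centre it.
- **Finger gap:** it read 1–2.5 mm below the nominal sizes throughout.

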